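Clamp a bearing block in the pump-up bench press

TASK

Put the pillow-block bearing on the platen of the bench press, upright and centred squarely under the round pad with its long base running from the open mouth to the column, and let go. Then pump the lever behind the column through full strokes, letting it spring right back up each time, until the block has pushed the sprung pad about a centimetre or more up into the head; finish with the lever up. Leave everything else on the counter where it is.

Things in the scene. Friction and masses are not known exactly. Their poses are not given: they have to be found in the camera images.
- bearing_block: Dark cast pillow-block bearing, 0.55 to 0.85 kg: base 130 x 42 x 14 mm, round-topped housing on it (radius 32 mm about an axis along y, 32 mm up; top 64 mm up), bright ring on both faces. Housing 36 mm thick with flat faces looking along +y and -y: grip it across these. Same both ways round, starts upright on the counter. Origin: centre of underside; x along the base, z up.
- press: Grey C-frame bench press, fixed, 331 mm tall, mouth to the robot's left. Origin on the counter under the platen's middle; own +x runs from mouth to column, z up. Base x -100 to 140 mm, 150 wide, 12 thick; housing under platen 100 x 90, 98 tall; column of two cheeks x 85 to 125, 56 wide; head over the platen out to x = -28, 56 wide, underside 295 up. Mouth and flanks open, too low for an upright gripper.
- platen_top (a point): Centre of the platen's top face; axes as the press. The platen is a steel plate 140 mm (x, mouth to column) x 62 mm (y), 15 mm thick, which rises with the ram; top 115 mm above the counter at ram value 0.
- press_ram (a joint): Height of the platen in m, 0 at the lowest, starting at 0 to 0.008. A ratchet inside lifts it 18 mm for every full lever stroke (up to 30 mm for the first), and friction holds it between strokes. A stroke of less than about 0.42 rad gains nothing. With the block loaded, 4 full strokes are normally needed (the platen ends near 0.084).
- press_lever (a joint): Angle of the pump lever in rad: 0 = up at rest, 0.60 = fully down at the stop. It springs back up by itself (about 1 s). A full stroke goes beyond 0.5 and then returns below 0.1. Pressing down at handle_point takes 5 to 20 N.
- lever_pivot (a point): Pivot of the lever, 67.5 mm from the press's origin along its +x and 85 mm up; the lever swings in the press's x-z plane.
- handle_point (a point): Point on the centre line of the lever's black rubber grip (round, 26 mm thick; it covers 110 to 228 mm from the pivot), 190 mm from the pivot. The lever passes between the cheeks and points out behind the column (the press's +x): at rest it rises outward 0.38 rad above level (this point about 155 mm up), fully down it slopes 0.22 rad below level (about 44 mm up).
- press_pad (a joint): How far the sprung pad is pushed up into the head, in m: 0 hanging free, 0.035 at most.
- pad_face (a point): Centre of the underside of the round steel pad (44 mm across) hanging from the head, over the middle of the platen; 249 mm above the counter when free. Its light spring gives 3 to 10 N.
- jar: Glass jar, bystander, 80 mm across, 105 mm tall, upright; origin centre of underside.
- tin: Plain steel can, bystander, 74 mm across, 90 mm tall, upright; origin centre of underside.
- tile: White ceramic tile, bystander, 150 x 150 x 8 mm, flat; origin centre of underside.
- spanner: Steel combination spanner, bystander, 200 mm long along its x, flat; origin centre of underside.
- mallet: Black rubber mallet lying down, bystander: head 64 mm thick and 95 mm long (its y) at the origin, wooden handle 24 mm thick to x = +255 mm; origin on the counter under the head.
- drill: Drill lying on its side, bystander: 44 mm thick, dark body and chuck along x from -30 to +160 mm, orange handle to y = -140 mm at x = -30 mm; origin on the underside below the body's axis.
Not all that is in view belongs to the job. Of the things like the bearing_block, leave any that is yellow; of the rest the larger one is meant.

How it is judged:
By the outcome, as a careful person would: the job done as asked, in the order asked, and still so for the second after the job is handed in, with the robot touching nothing.
It also fails if it takes over 67 s, if anything falls off the work surface, if the arm or the gripper's body presses on something with over 40 N, if the wrist force passes 120 N, or if a joint passes its speed limit or range.

ROBOT

A 6-joint arm with a two-finger parallel gripper is mounted at the origin on the work surface. World frame = base frame: x ahead of the robot, y to its left, z up, the work surface at z = 0. Lengths are in m, angles in rad, forces in N, time in s.
With the tool pointing down it reaches from about 0.25 to 0.8 m from the base axis. Payload 8.5 kg.
Tool frame: the origin (TCP) lies on the centre line of the jaws, within the pads' length; the fingertips stand ctrl.finger_overhang ahead of it and the grasp point (between the pads) lies 3 mm ahead of it (ctrl.finger_overhang is the distance from the TCP to the fingertips, in m); z points along the fingers, x is the direction in which the jaws open and shut, and the axes are right-handed (so a half turn about z gives the same grasp; the last joint's range is limited). The gripper opens to 85 mm and grips with 20 to 120 N. Pads are 22 mm wide; open, the fingers measure 114 mm over their backs; the gripper's body (76 mm by 85 mm) begins 54 mm behind the grasp point. The pads swing forward as they close: fully open they stand 13 mm farther back than shut.
Start: joints at [1.291, 0.238, -0.013, 1.319, 0, 1.571], TCP at [0.145, 0.505, 0.253] pointing down, gripper open.
Joint ranges: [-2.66, 2.66], [-1.03, 1.9], [-1.14, 1.46], [-1.82, 2.27], [-1.45, 1.34], [-3.14, 3.14]. Speed limits (rad/s): [2.22, 2.22, 2.79, 3.14, 3.14, 3.14].

INTERFACE

Orientations are given as a rotation vector (axis times angle).
In Python, from station import ctrl gives the robot as it stands. The module is installed in compiled form; this text tells all that it offers.
- The arm moves only by the tool move_arm, never from a script. Its argument "deltas" is a list that holds one entry, the list of rows, each a list of 7 numbers: the turn, a rotation vector about the tool's x, y, z in rad, then the shift along the tool's x, y, z in cm, then the closure in counts, from 0 (fully open) to 255 (shut). In form: [[[wx, wy, wz, tx, ty, tz, claw], ...]]. A call has 1 to 8 rows; each row is the pose to reach, as a shift and turn from the pose measured when the call began, along the tool's axes at that moment; what a row does not reach only later rows make up. A row lasts 1/12 s, in which the tool goes at most 41.7 mm and 7.16 degrees, less where a joint would pass 70% of its speed; a pose out of reach is approached as far as the arm can. A call with a gripper value outside its range is refused whole. The fingers move at their own pace and stop on an object; "squeeze" is the grip in N (left out, the last holds). Time passes only in rows, so rows that repeat a pose let the fingers close. It gives the time, the measured TCP pose, the force and the opening at its end, in the units of the state.
- ctrl.get_obs(): the state, without advancing time (a new reading comes with each control period).
- ctrl.grab_frame(name): name is "side" or "top"; returns a dict with "image" (384x512x3 uint8, red, green, blue), "z_map" (384x512 float32, m along the optical axis (not along the pixel's ray), 0 where there is no reading), "intrinsics" (3x3 intrinsics, pixels), "rvec" (rotation vector, rad) and "tvec" (3), from world to camera coordinates, as OpenCV has them. Camera axes: x right, y down, z forward; pixel columns grow to the right and rows downward; lengths in m; the calibration is good to about 2 mm. A picture is of the moment at which its call begins.
- ctrl.job_done(): hands the job in, once; it reports no verdict.
Trained networks look in a picture, given as the dict that the camera call returned (one of the last four; its "shot" number tells which), for a name from the list of things; names that differ only in an ending like _2 or _b are one class to them, and where a whole thing is asked for, a point or a joint stands for the part that bears it (a point fixed in the world has none). Each returns a list of dicts, best first, with "p" (0 to 1); they miss things now and then, are a little off and sometimes report something else, mostly with a low value. They report only what shows in the picture. A call takes as long as a camera call. They do not tell look-alikes from the thing itself.
- ctrl.boxes_of(picture, thing): "box" ([centre column, centre row, width, height] in pixels, round what is visible of it).
- ctrl.outline_of(picture, thing): "mask" (384x512 bool, what is visible of it) and "box" ([centre column, centre row, width, height] in pixels, round what is visible of it).
- ctrl.landmark_of(picture, thing): "pixel" ([row, column] in pixels: a listed point, or the origin of a listed thing).
The state is a dict: "time": time; "joint_pos": joint angles; "qvel": joint speeds; "effort": joint torques, N m; "tool_pos": TCP position; "eef_rot": TCP orientation; "ft_force": force on the tool from outside, world axes, zero at the start; "wrist_torque": the same for the moment, N m; "width": finger opening in m.
Only numpy, scipy, OpenCV 4.12 (cv2) and the standard library are available. Lean on these libraries where they do the work, as an engineer would, in place of code of your own. Each camera call takes 0.05 s, during which the arm holds its last target.

## Working session

There is one attempt and no reset: what is moved stays moved. The work goes in short steps, Python scripts to look and compute and a tool call to move; the robot and the scene stay as the last step left them, time stands still between calls to the robot, and variables do not carry over. Pictures are saved under pics/ and viewed, and the job is handed in when it is done.

Besides the shell and the picture viewer there is one more tool, called after "Emit:" as name(argument=value, ...), one argument or row to a line, values as JSON. move_arm: Moves the arm, as the interface text tells. Its arguments: {"type":"object","properties":{"deltas":{"type":"array"},"squeeze":{"type":"number"}},"required":["deltas"]}

```bash
mkdir -p pics; cat > h.py <<'E'
import numpy as np, cv2
from station import ctrl
def save(f,name,crop=None,scale=1):
    im=f["image"][:,:,::-1]
    if crop: r0,r1,c0,c1=crop; im=im[r0:r1,c0:c1]
    if scale!=1: im=cv2.resize(im,None,fx=scale,fy=scale,interpolation=cv2.INTER_CUBIC)
    cv2.imwrite("pics/"+name,im)
def cloud(f):
    K=f["intrinsics"];R=cv2.Rodrigues(np.array(f["rvec"],float))[0];t=np.array(f["tvec"],float).reshape(3)
    z=f["z_map"];v,u=np.mgrid[:z.shape[0],:z.shape[1]]
    P=np.stack([(u-K[0,2])/K[0,0]*z,(v-K[1,2])/K[1,1]*z,z],-1)
    W=(P-t)@R
    W[z<=0]=np.nan
    return W
def ray(f,row,col,h):
    K=f["intrinsics"];R=cv2.Rodrigues(np.array(f["rvec"],float))[0];t=np.array(f["tvec"],float).reshape(3)
    d=R.T@np.array([(col-K[0,2])/K[0,0],(row-K[1,2])/K[1,1],1]);o=-R.T@t
    return o+d*(h-o[2])/d[2]
def proj(f,p):
    K=f["intrinsics"];R=cv2.Rodrigues(np.array(f["rvec"],float))[0];t=np.array(f["tvec"],float).reshape(3)
    q=K@(R@np.array(p)+t); return q[:2]/q[2]
E
python3 - <<'E'
from h import *
np.set_printoptions(precision=4,suppress=True)
o=ctrl.get_obs();print(o,ctrl.finger_overhang)
for n in("side","top"):
    f=ctrl.grab_frame(n);save(f,n+"0.png",scale=1.5)
    print(n,f["intrinsics"],f["rvec"],f["tvec"])
    for t in("bearing_block","press","jar","tin","tile","spanner","mallet","drill"):
        print(t,[(np.round(b["box"]),round(b["p"],2)) for b in ctrl.boxes_of(f,t)][:4])
    for t in("bearing_block","platen_top","lever_pivot","handle_point","pad_face","press"):
        print(t,[(np.round(b["pixel"]),round(b["p"],2)) for b in ctrl.landmark_of(f,t)][:4])
E
```

```text
{'time': 0.0, 'joint_pos': array([ 1.291 ,  0.2388, -0.0143,  1.3192,  0.    ,  1.5708]), 'qvel': array([ 0.0008, -0.0013, -0.0005, -0.0007,  0.0012,  0.0009]), 'effort': array([  0.0001, -53.8786,  34.6435,   0.0186,  -0.0001,   0.    ]), 'tool_pos': array([0.1449, 0.5042, 0.2527]), 'eef_rot': array([ 2.5088,  1.8895, -0.0018]), 'ft_force': array([-0.1238,  0.1723,  0.0533]), 'wrist_torque': array([ 0.0207, -0.0088, -0.0416]), 'width': 0.08528560527241558} 0.022
side [[405.6655   0.     263.7372]
 [  0.     405.6655 199.6911]
 [  0.       0.       1.    ]] [ 2.1075 -0.7738  0.4048] [-0.3936  0.2898  1.191 ]
bearing_block [(array([220., 187.,  30.,  26.]), 0.95), (array([150., 189.,  24.,  16.]), 0.82), (array([189., 198.,  27.,  15.]), 0.8), (array([278., 177.,  22.,  25.]), 0.16)]
press [(array([292., 175.,  76., 112.]), 0.95)]
jar [(array([252., 217.,  24.,  36.]), 0.64)]
tin [(array([376., 294.,  31.,  37.]), 0.63)]
tile [(array([319., 297.,  69.,  56.]), 0.66)]
spanner [(array([317., 202.,  33.,  15.]), 0.72), (array([273., 267.,  63.,  27.]), 0.68)]
mallet [(array([416., 280., 
[... 733 characters left out ...]
,  85.,  32.]), 0.55)]
press [(array([262., 148., 124.,  65.]), 0.8)]
jar [(array([246., 208.,  24.,  26.]), 0.64), (array([399., 145.,  86.,  32.]), 0.29)]
tin [(array([399., 187.,  29.,  30.]), 0.82)]
tile [(array([357., 216.,  53.,  52.]), 0.86)]
spanner [(array([305., 229.,  17.,  57.]), 0.87)]
mallet [(array([401., 145.,  82.,  31.]), 0.75)]
drill [(array([148., 127.,  68.,  46.]), 0.97)]
bearing_block [(array([261., 121.]), 0.84), (array([235., 164.]), 0.76), (array([194., 166.]), 0.61)]
platen_top [(array([147., 235.]), 0.72), (array([148., 366.]), 0.46)]
lever_pivot []
handle_point [(array([157., 307.]), 0.9)]
pad_face [(array([136., 226.]), 0.39)]
press [(array([156., 232.]), 0.61)]
```

View pics/side0.png

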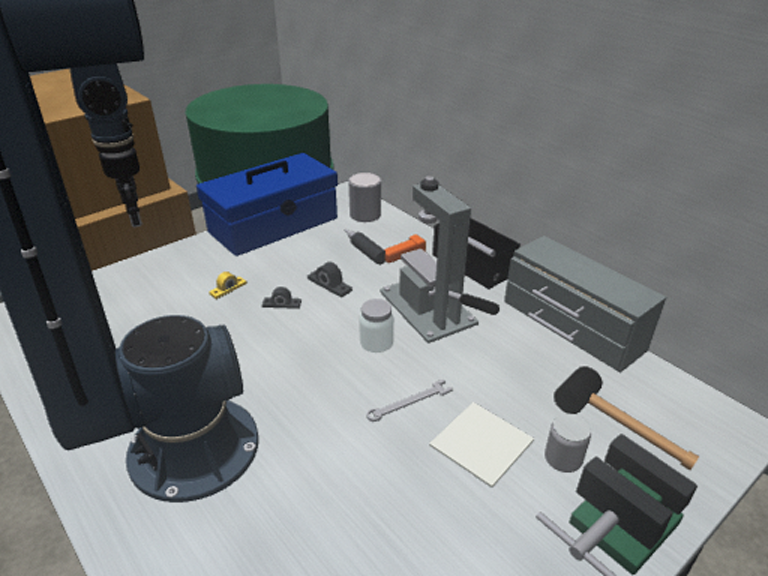

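View pics/top0.png

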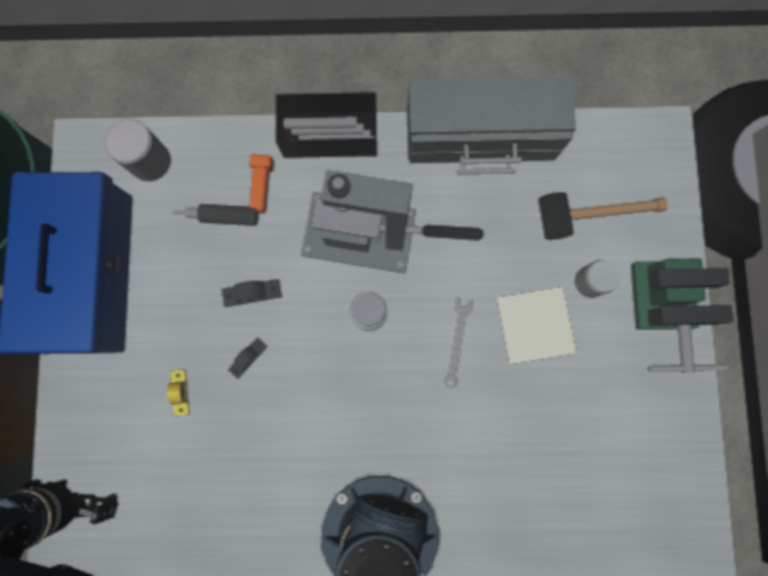

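Candidates (top image px col,row): yellow (118,261), small dark (165,241) and larger dark (168,195). I choose the larger dark one. Next I check it in a crop and measure it.

```bash
python3 - <<'E'
from h import *
np.set_printoptions(precision=4,suppress=True)
F={n:ctrl.grab_frame(n) for n in("top","side")}
f=F["top"];s=F["side"]
save(f,"crop1.png",(90,270,100,340),3.2);save(s,"crop2.png",(110,240,180,350),4)
def rect(P,name):
    r=cv2.minAreaRect((P[:,:2]*1000).astype(np.float32)); print(name,len(P),r, 'z',P[:,2].min(),P[:,2].max(),'mean',P.mean(0))
for n,f in F.items():
  W=cloud(f)
  print(n,'table z',np.nanmedian(W[290:310,150:200,2]) )
  for b in ctrl.outline_of(f,"bearing_block")[:4]:
    P=W[b["mask"]];P=P[~np.isnan(P[:,0])]
    if len(P)<20: continue
    rect(P[P[:,2]>0.004],n+' block p%.2f box %s'%(b["p"],np.round(b["box"])))
    T=P[P[:,2]>0.045]
    if len(T)>8: rect(T,'   top')
  for b in ctrl.outline_of(f,"press")[:1]:
    P=W[b["mask"]];P=P[~np.isnan(P[:,0])]
    h=P[:,2]; print(np.histogram(h,bins=np.arange(0,0.36,0.01)))
    for a,c in((0.31,0.325),(0.105,0.13),(0.005,0.018)):
        q=P[(h>a)&(h<c)]
        if len(q)>8: rect(q,n+' press %.3f-%.3f'%(a,c))
E
```

```text
top table z 0.0005134572377491273
top block p0.74 box [165. 193.  38.  20.] 523 ((522.735107421875, 278.6988525390625), (42.18247604370117, 131.447509765625), 9.197869300842285) z 0.004467182686015661 0.06938939304656923 mean [0.5209 0.2741 0.0333]
   top 199 ((522.1238403320312, 279.1990966796875), (35.82133102416992, 58.69704818725586), 11.565682411193848) z 0.04510012205824104 0.06938939304656923 mean [0.5223 0.2759 0.0586]
top block p0.68 box [164. 240.  25.  25.] 275 ((376.82366943359375, 286.4956970214844), (30.17869758605957, 92.41769409179688), 46.562034606933594) z 0.004717199136442457 0.053699201474010735 mean [0.3776 0.2839 0.0264]
   top 51 ((380.052490234375, 283.7060852050781), (25.883716583251953, 28.447790145874023), 44.94883346557617) z 0.045347929552911434 0.053699201474010735 mean [0.3792 0.2858 0.0479]
top block p0.55 box [120. 261.  13.  28.] 322 ((306.2523498535156, 432.914306640625), (96.7291030883789, 32.390438079833984), 8.660755157470703) z 0.004171340387773916 0.05170755212857747 mean [0.3074 0.4302 0.0254]
   top 55 ((306.91204833984375, 432.0177307128906)
[... 2735 characters left out ...]
 0.21,
       0.22, 0.23, 0.24, 0.25, 0.26, 0.27, 0.28, 0.29, 0.3 , 0.31, 0.32,
       0.33, 0.34, 0.35]))
side press 0.310-0.325 161 ((625.6629028320312, 4.405708312988281), (52.317604064941406, 159.50787353515625), 8.63773250579834) z 0.31006972396616633 0.32482735873151924 mean [ 0.6288 -0.0155  0.3173]
side press 0.105-0.130 491 ((649.9239501953125, 2.077117919921875), (250.84259033203125, 64.21788787841797), 81.1412353515625) z 0.10512729838679483 0.12996220977704512 mean [0.6467 0.0272 0.1205]
side press 0.005-0.018 697 ((655.04833984375, 37.185150146484375), (242.3946533203125, 150.39854431152344), 79.1768569946289) z 0.005247668347422374 0.0179992476183283 mean [0.6194 0.0028 0.0124]
```

View pics/crop1.png

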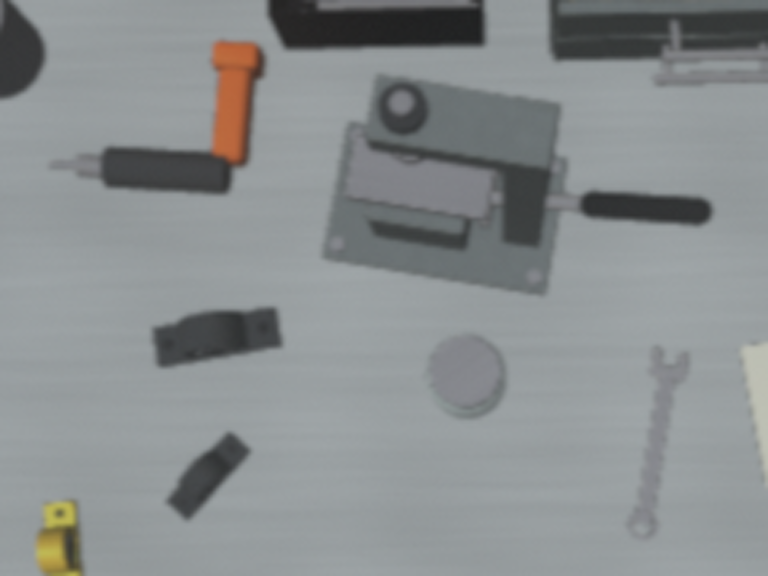

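View pics/crop2.png

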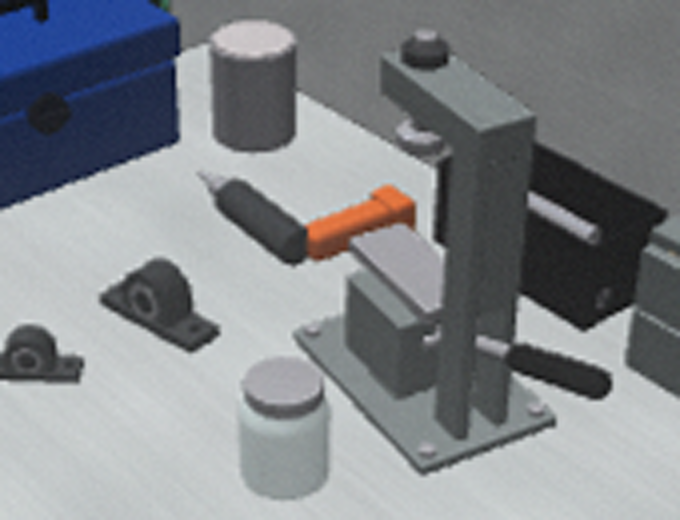

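```bash
cat > m.py <<'E'
from h import *
from scipy.optimize import least_squares
np.set_printoptions(precision=4,suppress=True)
E
python3 - <<'E'
from m import *
F={n:ctrl.grab_frame(n) for n in("top","side")}
for n,f in F.items():
  W=cloud(f).reshape(-1,3);W=W[~np.isnan(W[:,0])]
  o=np.array([.6588,.0569]);ax=np.array([-.186,-.983]);ay=np.array([.983,-.186])
  L=(W[:,:2]-o);lx=L@ax;ly=L@ay;z=W[:,2]
  def rep(m,name):
    P=W[m]
    if len(P)<8: print(n,name,'few');return
    r=cv2.minAreaRect((P[:,:2]*1000).astype(np.float32)); print(n,name,len(P),np.round(r[0],1),np.round(r[1],1),round(r[2],1),'z %.4f'%np.median(P[:,2]))
  rep((abs(lx)<.2)&(abs(ly)<.12)&(z>.005)&(z<.02)&(lx<.15),'base')
  rep((abs(lx)<.08)&(abs(ly)<.05)&(z>.112)&(z<.135),'platen')
  rep((abs(lx)<.2)&(abs(ly)<.08)&(z>.323)&(z<.34),'headtop')
  m=(lx>.17)&(lx<.31)&(abs(ly)<.04)&(z>.06)&(z<.25);P=W[m]
  c,d=P.mean(0),np.linalg.svd(P-P.mean(0))[2][0];print(n,'grip',len(P),c,d,'lx',lx[m].min(),lx[m].max(),'ly',ly[m].mean(),'zmax',z[m].max())
  rep((abs(lx)<.04)&(abs(ly)<.05)&(z>.235)&(z<.28),'pad')
  for t,h in(("platen_top",.12),("pad_face",.249),("handle_point",.155),("lever_pivot",.085),("press",0),("bearing_block",0)):
    for b in ctrl.landmark_of(f,t)[:3]:
      if b["p"]>.35: print(n,t,round(b["p"],2),ray(f,*b["pixel"],h))
  # toolbox
  m=(W[:,1]>.45)&(W[:,1]<.8)&(W[:,0]>.25)&(W[:,0]<.8)&(z>.03)&(z<.3);P=W[m];print('toolbox',P.min(0),P.max(0))
  for zz in (.05,.1,.15,.2): 
     q=P[abs(P[:,2]-zz)<.02]; 
     if len(q): print('  ',zz,q.min(0),q.max(0))
E
```

```text
top base 1292 [663.2  81.8] [349.1 238.6] 79.3 z 0.0118
top platen 729 [658.8  56.9] [140.7  60.2] 78.2 z 0.1223
top headtop 1070 [651.9   8.7] [152.8  57.4] 79.4 z 0.3306
top grip 306 [ 0.6173 -0.1629  0.1576] [-0.1686 -0.9167  0.3622] lx 0.1705872956125008 0.2790792048098654 ly 0.00011886699689329701 zmax 0.18209388218899736
top pad 15 [641.4  60.5] [22.7  3.6] 76.1 z 0.2593
top platen_top 0.83 [0.6591 0.0492 0.12  ]
top pad_face 0.59 [0.6577 0.0607 0.249 ]
top handle_point 0.65 [ 0.6245 -0.1844  0.155 ]
top bearing_block 0.75 [0.5336 0.2668 0.    ]
top bearing_block 0.61 [0.3092 0.443  0.    ]
top bearing_block 0.53 [0.376  0.2782 0.    ]
toolbox [0.3903 0.4885 0.0302] [0.8    0.7403 0.2026]
   0.05 [0.3962 0.4901 0.0302] [0.7998 0.5643 0.07  ]
   0.1 [0.3953 0.4885 0.0802] [0.8    0.5645 0.1199]
   0.15 [0.3903 0.5431 0.1301] [0.7596 0.7403 0.1698]
   0.2 [0.5085 0.634  0.1802] [0.6422 0.6524 0.2026]
side base 793 [662.2  83.4] [344. 228.] 80.7 z 0.0125
side platen 337 [659.6  58.8] [142.7  65. ] 78.5 z 0.1224
side headtop 399 [650.3   7.5] [153.2  59.7] 79.7 z 0.3312
side grip 1
[... 259 characters left out ...]
0.42 [ 0.3185 -0.2627  0.12  ]
side pad_face 0.45 [0.665  0.0592 0.249 ]
side handle_point 0.57 [ 0.6143 -0.1862  0.155 ]
side lever_pivot 0.63 [0.4604 0.181  0.085 ]
side lever_pivot 0.47 [0.6541 0.0125 0.085 ]
side press 0.65 [0.6564 0.033  0.    ]
side press 0.48 [ 0.3954 -0.1751 -0.    ]
side bearing_block 0.86 [0.5406 0.2798 0.    ]
side bearing_block 0.58 [0.3022 0.4377 0.    ]
side bearing_block 0.5 [0.3816 0.2725 0.    ]
toolbox [0.3109 0.4504 0.0301] [0.8    0.7403 0.2021]
   0.05 [0.3109 0.4504 0.0301] [0.8    0.7335 0.07  ]
   0.1 [0.3912 0.4839 0.08  ] [0.7997 0.7273 0.1198]
   0.15 [0.3873 0.5408 0.1301] [0.7618 0.7403 0.1696]
   0.2 [0.5083 0.6318 0.1803] [0.6439 0.6538 0.2021]
```

```bash
cat >> m.py <<'E'
from scipy.spatial.transform import Rotation as Rn
PO=np.array([.6592,.0568]);PX=np.array([-.1874,-.9823]);PZ=.1223
BO=np.array([.522,.278]);BX=np.array([.168,-.986])
def pose(o,ax,e,g,off=0):
    """tool pose: grasp point at o + off*ax, height g, axis elevation e deg"""
    e=np.radians(e);ax=ax/np.linalg.norm(ax)
    d=np.array([ax[0]*np.cos(e),ax[1]*np.cos(e),-np.sin(e)])
    x=np.array([-ax[1],ax[0],0])
    y=np.cross(d,x);R=np.stack([x,y,d],1)
    p=np.array([o[0]+off*ax[0],o[1]+off*ax[1],g])-.003*d
    return p,R
def delta(p,R,o=None):
    o=o or ctrl.get_obs();p0=o["tool_pos"];R0=Rn.from_rotvec(o["eef_rot"])
    w=(R0.inv()*Rn.from_matrix(R)).as_rotvec();t=R0.inv().apply(p-p0)*100
    print('delta',np.round(w,3),np.round(t,2),'deg',round(np.degrees(np.linalg.norm(w)),1),'mm',round(10*np.linalg.norm(t),1))
def st():
    o=ctrl.get_obs();print('t',round(o["time"],2),'q',o["joint_pos"],'p',o["tool_pos"],'f',o["ft_force"],'w',round(o["width"],4));return o
E
python3 - <<'E'
from m import *
for g in(.25,.04):
  delta(*pose(BO,BX,40,g,-.004))
E
```

```text
delta [-0.777 -0.488  1.047] [-10.79  42.22   0.13] deg 79.8 mm 435.8
delta [-0.777 -0.488  1.047] [-10.79  42.22  21.13] deg 79.8 mm 484.3
```

Emit:
move_arm(
  deltas=[
    [[-0.777,-0.488,1.047,-10.8,42.2,0.1,0],[-0.777,-0.488,1.047,-10.8,42.2,0.1,0],[-0.777,-0.488,1.047,-10.8,42.2,0.1,0],[-0.777,-0.488,1.047,-10.8,42.2,0.1,0],[-0.777,-0.488,1.047,-10.8,42.2,0.1,0],[-0.777,-0.488,1.047,-10.8,42.2,0.1,0],[-0.777,-0.488,1.047,-10.8,42.2,0.1,0],[-0.777,-0.488,1.047,-10.8,42.2,0.1,0]],
  ],
  squeeze=70,
)

```text
time: 3.17
tool_pos: [0.4339, 0.3351, 0.253]
eef_rot: [2.417, 0.626, 0.072]
ft_force: [0.1, 0.5, -0.5]
width: 0.0853
```

```bash
python3 - <<'E'
from m import *
st();delta(*pose(BO,BX,40,.2,-.004))
f=ctrl.grab_frame("side");save(f,"s1.png",scale=1.5)
E
```

```text
t 3.17 q [ 0.922   0.5274  0.2585  1.6947 -0.5271  2.0929] p [0.4339 0.3351 0.253 ] f [ 0.1153  0.5018 -0.5468] w 0.0853
delta [-0.216 -0.137  0.291] [5.9  4.12 8.71] deg 22.2 mm 113.0
```

View pics/s1.png

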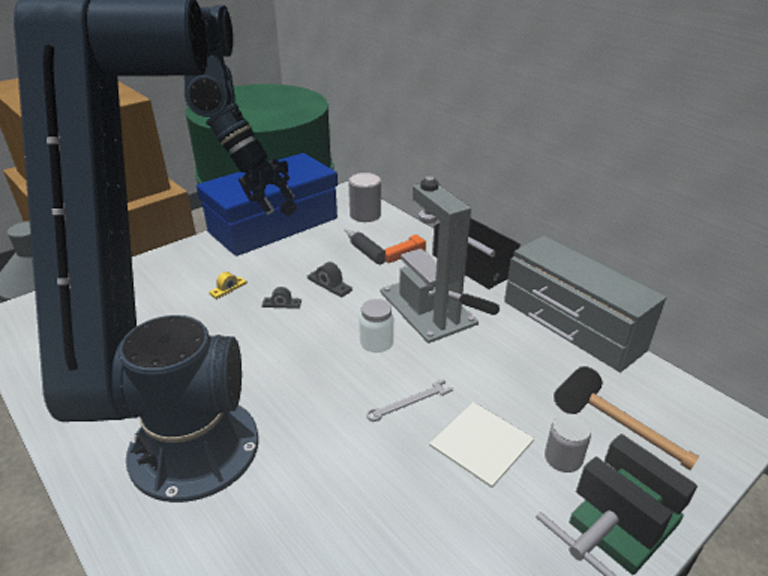

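Emit:
move_arm(
  deltas=[
    [[-0.216,-0.137,0.291,5.9,4.1,8.7,0],[-0.216,-0.137,0.291,5.9,4.1,8.7,0],[-0.216,-0.137,0.291,5.9,4.1,8.7,0],[-0.216,-0.137,0.291,5.9,4.1,8.7,0],[-0.216,-0.137,0.291,5.9,4.1,8.7,0],[-0.216,-0.137,0.291,5.9,4.1,8.7,0]],
  ],
)

```text
time: 3.72
tool_pos: [0.5254, 0.2801, 0.1991]
eef_rot: [2.254, 0.18, 0.085]
ft_force: [0.4, 0.4, 0.9]
width: 0.0856
```

```bash
python3 - <<'E'
from m import *
st();delta(*pose(BO,BX,40,.2,-.004));delta(*pose(BO,BX,40,.04,-.004))
f=ctrl.grab_frame("side");save(f,"s2.png",scale=1.5)
f=ctrl.grab_frame("top");save(f,"t2.png",scale=1.5)
W=cloud(f).reshape(-1,3)
# points in gripper/wrist region lowest near toolbox
m=(W[:,1]>.4)&(W[:,0]>.3)&(W[:,2]>.21)&(W[:,0]<.7);P=W[m]
i=np.argsort(P[:,2])[:5];print(P[i],P.max(0),len(P))
E
```

```text
t 3.72 q [ 0.7921  0.7707  0.4195  1.8421 -0.672   2.4277] p [0.5254 0.2801 0.1991] f [0.3568 0.4224 0.8641] w 0.0856
delta [ 0.009  0.007 -0.006] [-0.37 -0.09 -0.55] deg 0.8 mm 6.7
delta [ 0.009  0.007 -0.006] [ -0.38 -12.44   9.62] deg 0.8 mm 157.3
[[0.4737 0.4052 0.2805]
 [0.4703 0.4003 0.2857]
 [0.5392 0.4034 0.2911]
 [0.539  0.4054 0.2926]
 [0.4654 0.4021 0.3067]] [0.607  0.5404 0.6199] 4502
```

View pics/s2.png

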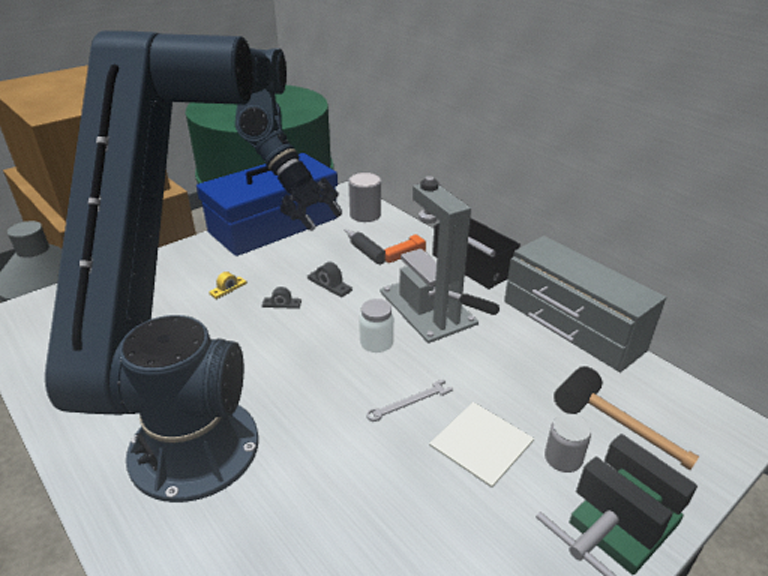

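View pics/t2.png

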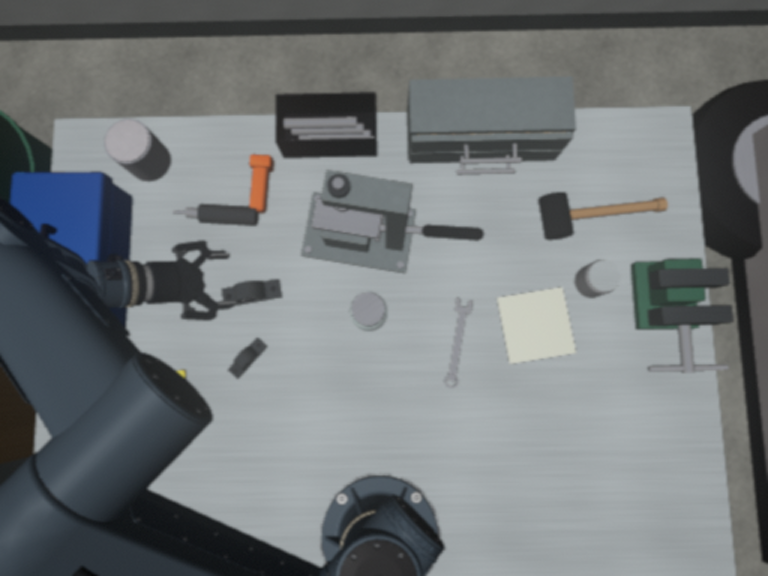

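Emit:
move_arm(
  deltas=[
    [[0.009,0.007,-0.006,-0.37,-2.5,1.5,0],[0.009,0.007,-0.006,-0.37,-5.0,3.5,0],[0.009,0.007,-0.006,-0.37,-7.5,5.6,0],[0.009,0.007,-0.006,-0.37,-9.5,7.25,0],[0.009,0.007,-0.006,-0.37,-11.0,8.5,0],[0.009,0.007,-0.006,-0.37,-11.6,9.0,0],[0.009,0.007,-0.006,-0.37,-11.6,9.0,0]],
  ],
)

```text
time: 4.4
tool_pos: [0.5203, 0.2852, 0.0547]
eef_rot: [2.265, 0.193, 0.094]
ft_force: [0.4, -0.2, 0.3]
width: 0.0853
```

```bash
python3 - <<'E'
from m import *
st();delta(*pose(BO,BX,40,.04,-.004))
f=ctrl.grab_frame("side");save(f,"s3.png",(120,240,140,290),4)
f=ctrl.grab_frame("top");save(f,"t3.png",(130,260,60,240),4)
E
```

```text
t 4.4 q [ 0.8028  0.8716  0.2471  1.5554 -0.6667  2.4202] p [0.5203 0.2852 0.0547] f [ 0.3667 -0.2113  0.3329] w 0.0853
delta [-0.002 -0.004 -0.   ] [ 0.04 -0.91  0.91] deg 0.3 mm 12.9
```

View pics/s3.png

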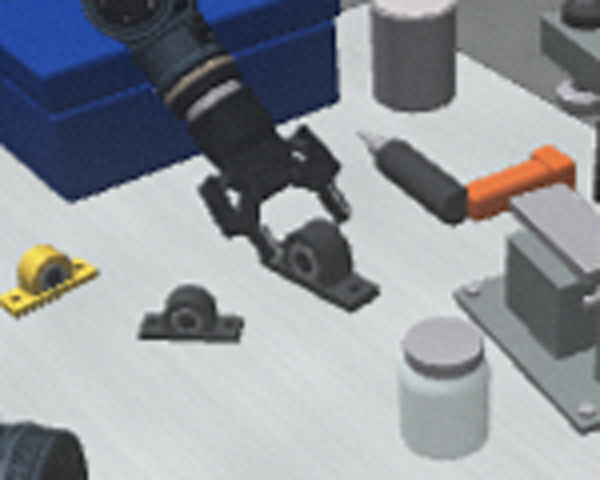

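View pics/t3.png

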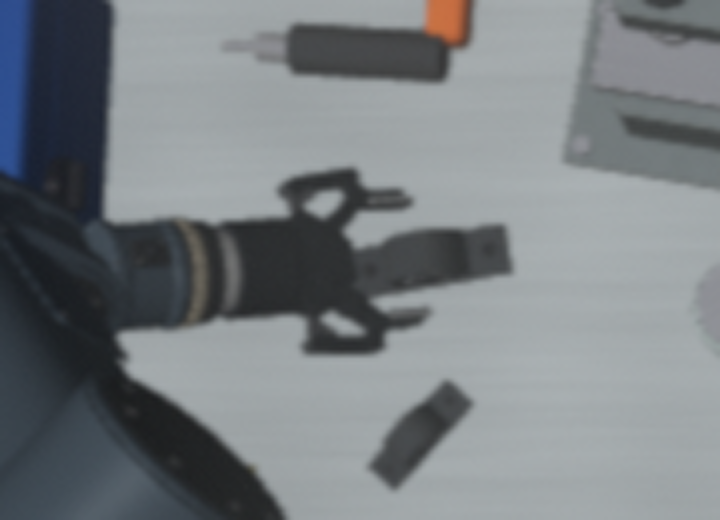

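Emit:
move_arm(
  deltas=[
    [[0,-0.004,0,0.04,-0.75,0.8,0],[0,-0.004,0,0.04,-0.75,0.8,0],[0,-0.004,0,0.04,-0.75,0.8,255],[0,-0.004,0,0.04,-0.75,0.8,255],[0,-0.004,0,0.04,-0.75,0.8,255],[0,-0.004,0,0.04,-0.75,0.8,255],[0,-0.004,0,0.04,-0.75,0.8,255],[0,-0.004,0,0.04,-0.75,0.8,255]],
  ],
  squeeze=70,
)

```text
time: 5.17
tool_pos: [0.522, 0.2844, 0.0459]
eef_rot: [2.266, 0.19, 0.092]
ft_force: [0.9, -0.0, 3.0]
width: 0.0358
```

```bash
python3 - <<'E'
from m import *
st();delta(*pose(BO,BX,40,.04,-.004))
f=ctrl.grab_frame("top");save(f,"t4.png",(130,260,60,240),4)
E
```

```text
t 5.17 q [ 0.7994  0.8817  0.2448  1.5419 -0.6661  2.4195] p [0.522  0.2844 0.0459] f [ 0.8986 -0.0343  2.9927] w 0.0358
delta [-0.003 -0.002 -0.003] [-0.11 -0.3   0.26] deg 0.3 mm 4.1
```

View pics/t4.png

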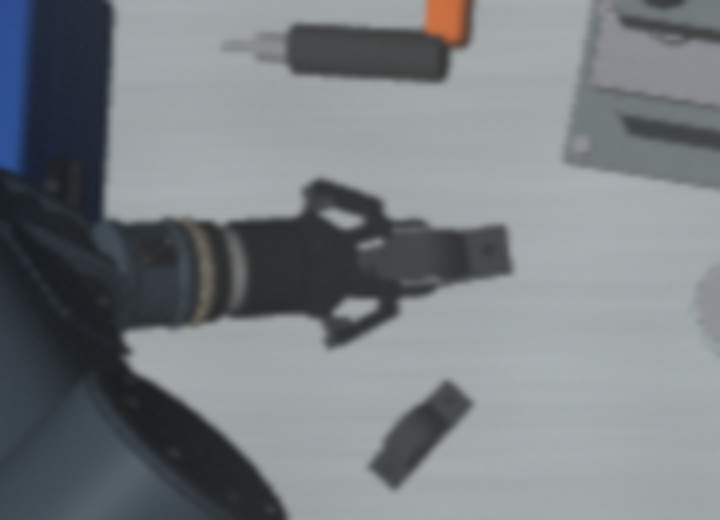

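```bash
python3 - <<'E'
from m import *
o=ctrl.get_obs();R=Rn.from_rotvec(o["eef_rot"]).as_matrix()
print('e',np.degrees(np.arcsin(-R[2,2])),'roll',R[2,0])
delta(o["tool_pos"]+np.array([0,0,.15]),R)
E
```

```text
e 40.186799352354676 roll 0.002999651826274194
delta [0. 0. 0.] [ 0.04 11.46 -9.68] deg 0.0 mm 150.0
```

Emit:
move_arm(
  deltas=[
    [[0,0,0,0,0.8,-0.65,255],[0,0,0,0,2.3,-1.95,255],[0,0,0,0,4.6,-3.9,255],[0,0,0,0,6.9,-5.8,255],[0,0,0,0,9.2,-7.7,255],[0,0,0,0,11.5,-9.7,255],[0,0,0,0,11.5,-9.7,255]],
  ],
)

```text
time: 5.8
tool_pos: [0.5223, 0.2849, 0.202]
eef_rot: [2.27, 0.187, 0.098]
ft_force: [0.4, 0.9, -5.3]
width: 0.0353
```

```bash
python3 - <<'E'
from m import *
st();delta(*pose(PO,PX,40.2,.19,-.114))
f=ctrl.grab_frame("side");save(f,"s5.png",(100,240,140,350),3.5)
E
```

```text
t 5.8 q [ 0.7997  0.7556  0.4098  1.8268 -0.6661  2.4198] p [0.5223 0.2849 0.202 ] f [ 0.4373  0.9391 -5.3076] w 0.0353
delta [-0.005 -0.278  0.225] [13.73  8.14 11.3 ] deg 20.5 mm 195.6
```

View pics/s5.png

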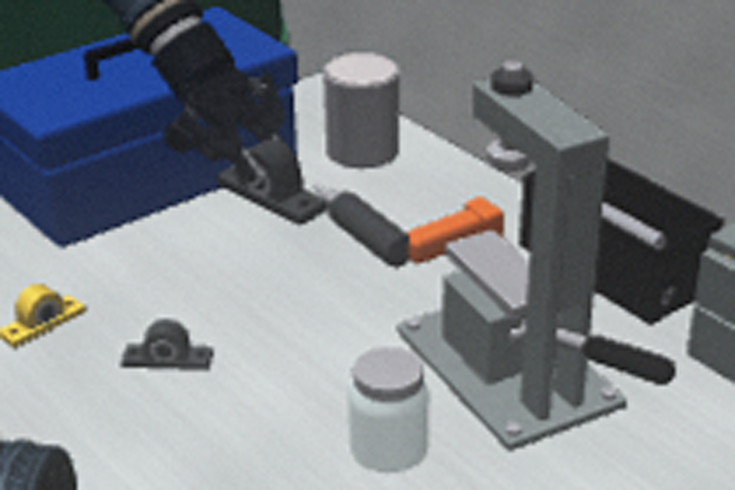

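Emit:
move_arm(
  deltas=[
    [[0,-0.04,0.03,2.0,1.2,1.6,255],[0,-0.09,0.07,4.5,2.7,3.7,255],[-0.002,-0.14,0.112,7.0,4.1,5.7,255],[-0.003,-0.19,0.154,9.5,5.6,7.8,255],[-0.004,-0.24,0.195,12.0,7.1,9.9,255],[-0.005,-0.278,0.225,13.7,8.1,11.3,255],[-0.005,-0.278,0.225,13.7,8.1,11.3,255],[-0.005,-0.278,0.225,13.7,8.1,11.3,255]],
  ],
)

```text
time: 6.52
tool_pos: [0.6815, 0.1693, 0.1831]
eef_rot: [2.262, -0.217, -0.108]
ft_force: [-0.1, 0.5, -6.7]
width: 0.0354
```

```bash
python3 - <<'E'
from m import *
st();p,R=pose(PO,PX,40.2,.19,-.114);delta(p,R);delta(*pose(PO,PX,40.2,PZ+.05,-.114));delta(*pose(PO,PX,40.2,PZ+.05,-.004))
f=ctrl.grab_frame("side");save(f,"s6.png",(100,240,140,350),3.5)
g=ctrl.grab_frame("top");save(g,"t6.png",(60,250,90,330),3.2)
for n,f in(("side",f),("top",g)):
  W=cloud(f).reshape(-1,3);W=W[~np.isnan(W[:,0])]
  bc=PO-.11*PX;L=W[:,:2]-bc;lx=L@PX
  m=(lx>-.01)&(lx<.09)&(abs(L@np.array([-PX[1],PX[0]]))<.06)&(W[:,2]>.13)&(W[:,2]<.235);P=W[m]
  q=P[P[:,2]<.166]; print(n,'n',len(P),'base top pts',len(q), q.mean(0) if len(q) else '', 'lx max',lx[m].max() if m.any() else '', 'zmed',np.median(q[:,2]))
  ly=(q[:,:2]-bc)@np.array([-PX[1],PX[0]]);
  if len(q)>8:
    print(' ly range',np.percentile(ly,[2,98]), 'rect',cv2.minAreaRect((q[:,:2]*1000).astype(np.float32)))
    A=np.c_[(q[:,:2]-bc)@PX,np.ones(len(q))];print(' z slope along x',np.linalg.lstsq(A,q[:,2],rcond=None)[0])
E
```

```text
t 6.52 q [ 0.4864  1.0852  1.06    2.1905 -0.6349  2.4675] p [0.6815 0.1693 0.1831] f [-0.1167  0.5391 -6.6847] w 0.0354
delta [0.003 0.007 0.   ] [-0.08  0.57 -0.69] deg 0.4 mm 9.0
delta [0.003 0.007 0.   ] [-0.08 -0.79  0.45] deg 0.4 mm 9.1
delta [0.003 0.007 0.   ] [-0.02  6.29  8.87] deg 0.4 mm 108.7
side n 338 base top pts 148 [0.6649 0.1266 0.152 ] lx max 0.06892469558757236 zmed 0.15200130285621294
 ly range [-0.0239  0.0178] rect ((670.111328125, 137.2345428466797), (78.12909698486328, 44.290313720703125), 82.56803131103516)
 z slope along x [-0.0983  0.156 ]
top n 478 base top pts 186 [0.6653 0.1215 0.1527] lx max 0.06625040532385046 zmed 0.15271689163108343
 ly range [-0.0233  0.0169] rect ((671.1085815429688, 130.97006225585938), (62.82554626464844, 43.10371017456055), 77.56074523925781)
 z slope along x [-0.0116  0.1532]
```

View pics/s6.png

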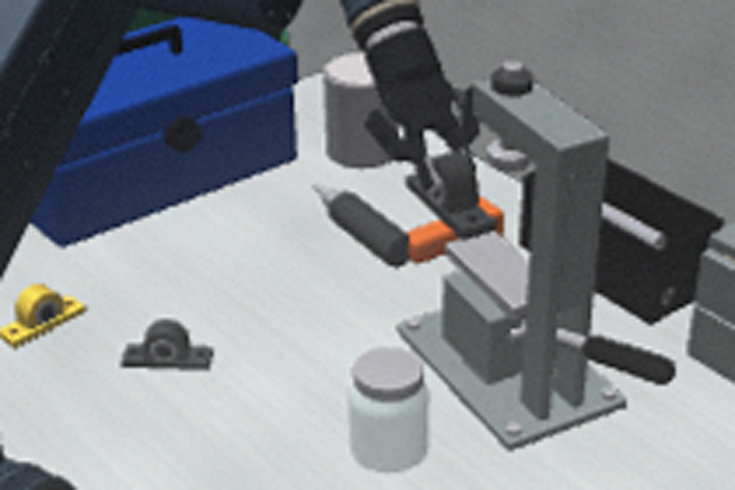

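View pics/t6.png

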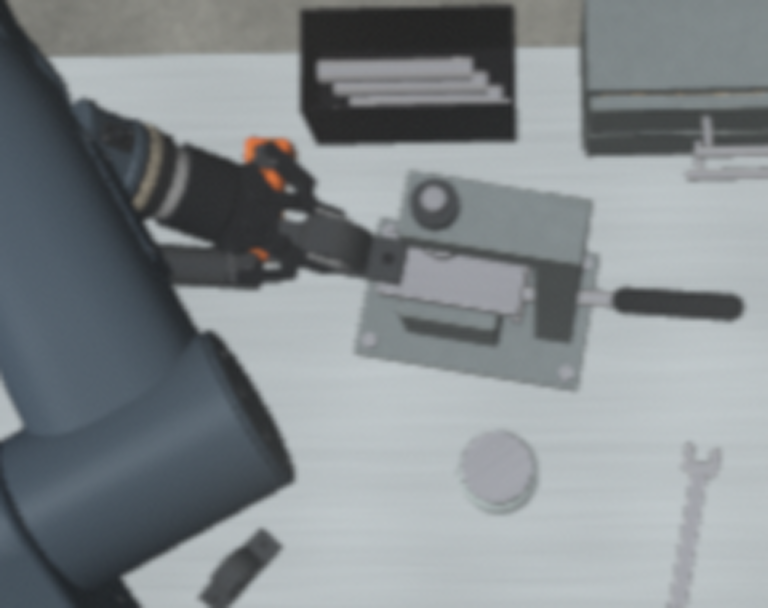

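Emit:
move_arm(
  deltas=[
    [[0.003,0.007,0,-0.08,-0.94,0.58,255],[0.003,0.007,0,-0.07,0.5,2.3,255],[0.003,0.007,0,-0.06,1.9,3.96,255],[0.003,0.007,0,-0.04,3.3,5.6,255],[0.003,0.007,0,-0.03,4.7,7.3,255],[0.003,0.007,0,-0.02,5.6,8.4,255],[0.003,0.007,0,-0.02,6.14,9.0,255],[0.003,0.007,0,-0.02,6.14,9.0,255]],
  ],
)

```text
time: 7.28
tool_pos: [0.6579, 0.0645, 0.1765]
eef_rot: [2.266, -0.21, -0.096]
ft_force: [-0.5, -0.0, -5.3]
width: 0.0357
```

```bash
cat > look.py <<'E'
from m import *
import sys
k=sys.argv[1]
st();delta(*pose(PO,PX,40.2,PZ+.044,-.004))
f=ctrl.grab_frame("side");save(f,"s%s.png"%k,(100,230,240,370),5.5)
g=ctrl.grab_frame("top");save(g,"t%s.png"%k,(90,210,170,330),4.5)
AY=np.array([-PX[1],PX[0]])
for n,f in(("side",f),("top",g)):
  W=cloud(f).reshape(-1,3);W=W[~np.isnan(W[:,0])]
  L=W[:,:2]-PO;lx=L@PX;ly=L@AY;z=W[:,2]
  m=(abs(lx)<.075)&(abs(ly)<.045)&(z>.13)&(z<.22)
  print(n,len(lx[m]))
  for a,b in((.128,.134),(.134,.145),(.145,.16),(.16,.175),(.175,.185),(.185,.2),(.2,.22)):
    q=m&(z>a)&(z<b)
    if q.sum()>4: print('  z%.3f-%.3f n%d lx %s ly %s'%(a,b,q.sum(),np.percentile(lx[q],[0,5,50,95,100]).round(4),np.percentile(ly[q],[0,5,50,95,100]).round(4)))
E
python3 look.py 7
```

```text
t 7.28 q [ 0.3794  0.8701  0.5883  1.8511 -0.7013  2.3452] p [0.6579 0.0645 0.1765] f [-0.4854 -0.0396 -5.3219] w 0.0357
delta [-0.001 -0.004  0.002] [ 0.27 -0.56  0.61] deg 0.3 mm 8.7
side 557
  z0.128-0.134 n7 lx [-0.0434 -0.039   0.0047  0.0484  0.0499] ly [-0.0244 -0.0241 -0.0228 -0.0211 -0.0211]
  z0.134-0.145 n86 lx [-0.0668 -0.0575  0.0249  0.0632  0.0659] ly [-0.027  -0.0267 -0.0232 -0.004   0.0051]
  z0.145-0.160 n79 lx [-0.062  -0.0561  0.0291  0.0601  0.0647] ly [-0.0267 -0.0254 -0.0178  0.0084  0.0126]
  z0.160-0.175 n59 lx [-0.0155 -0.0048  0.0262  0.0312  0.0344] ly [-0.0374 -0.0343 -0.0188  0.0105  0.0252]
  z0.175-0.185 n63 lx [-0.0242 -0.0157  0.0162  0.0279  0.0322] ly [-0.0374 -0.035  -0.021   0.0131  0.029 ]
  z0.185-0.200 n154 lx [-0.0596 -0.0479 -0.0085  0.0188  0.0257] ly [-0.044  -0.0355 -0.0049  0.0301  0.0434]
  z0.200-0.220 n109 lx [-0.0711 -0.0623 -0.0325 -0.0206 -0.0155] ly [-0.0433 -0.0372 -0.0029  0.0391  0.044 ]
top 536
  z0.134-0.145 n128 lx [-0.064  -0.052   0.0415  0.0616  0.0633] ly [-0.0254 -0.0243 -0.0081  0.0134  0.0163]
  z0.145-0.160 n73 lx [-0.0608 -0.049   0.0359  0.0574  0.0622] ly [-0.0243 -0.0233 -0.0048  0.0119  0.0143]
  z0.160-0.175 n36 lx [-0.0321 -0.0313  0.0229  0.0302  0.0307] ly [-0.0346 -0.0337 -0.0195  0.0052  0.0094]
  z0.175-0.185 n67 lx [-0.0304 -0.0278  0.0053  0.0266  0.028 ] ly [-0.0349 -0.034  -0.0196  0.0016  0.0039]
  z0.185-0.200 n155 lx [-0.0571 -0.0409 -0.0074  0.018   0.0216] ly [-0.0396 -0.036  -0.0159 -0.0004  0.042 ]
  z0.200-0.220 n73 lx [-0.0635 -0.0564 -0.0358 -0.0201 -0.0169] ly [-0.045  -0.0391 -0.0271  0.0439  0.0447]
```

View pics/s7.png

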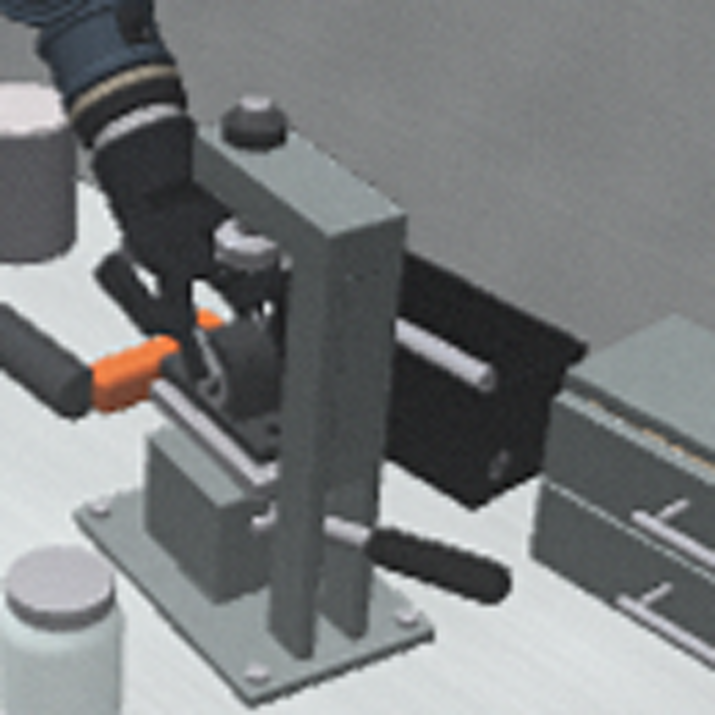

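View pics/t7.png

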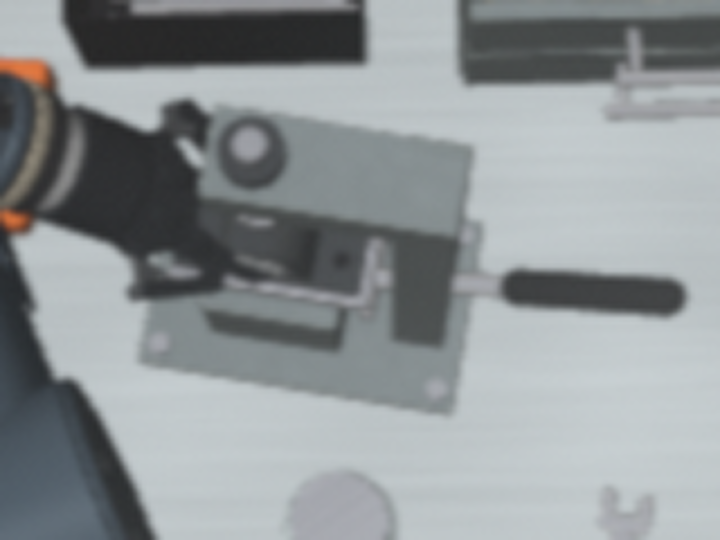

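Emit:
move_arm(
  deltas=[
    [[-0.001,-0.004,0.002,0.33,0.0,0.04,255],[-0.001,-0.004,0.002,0.33,-0.2,0.2,255],[-0.001,-0.004,0.002,0.33,-0.4,0.37,255],[-0.001,-0.004,0.002,0.33,-0.5,0.47,255],[-0.001,-0.004,0.002,0.33,-0.5,0.47,255],[-0.001,-0.004,0.002,0.33,-0.5,0.47,255]],
  ],
)

```text
time: 7.88
tool_pos: [0.6619, 0.0654, 0.1685]
eef_rot: [2.265, -0.213, -0.099]
ft_force: [0.0, 0.4, -4.4]
width: 0.0352
```

```bash
python3 look.py 8 | grep -v "z0.1[6-9]\|z0.2"
```

```text
t 7.88 q [ 0.378   0.8854  0.5994  1.8497 -0.7002  2.3473] p [0.6619 0.0654 0.1685] f [ 0.0418  0.4364 -4.4208] w 0.0352
delta [-0.001 -0.     0.001] [-0.11  0.15  0.22] deg 0.1 mm 2.9
side 567
  z0.128-0.134 n24 lx [-0.0712 -0.0699  0.0109  0.0588  0.0602] ly [-0.0236 -0.0233 -0.0214 -0.0118 -0.0051]
  z0.134-0.145 n96 lx [-0.0654 -0.0561  0.0271  0.0568  0.0607] ly [-0.0238 -0.0221 -0.0168  0.0072  0.0151]
  z0.145-0.160 n48 lx [-0.0068 -0.0017  0.0253  0.0299  0.0322] ly [-0.0311 -0.0264 -0.0145  0.0104  0.0138]
top 552
  z0.128-0.134 n27 lx [-0.0661 -0.0586  0.0396  0.0617  0.0629] ly [-0.0214 -0.0209 -0.0009  0.0151  0.0159]
  z0.134-0.145 n159 lx [-0.0663 -0.0527  0.0402  0.0603  0.0622] ly [-0.0212 -0.0206 -0.0024  0.0154  0.0214]
  z0.145-0.160 n17 lx [-0.0082 -0.0058  0.0228  0.0302  0.0302] ly [-0.0312 -0.031  -0.0183  0.0025  0.0108]
```

View pics/s8.png

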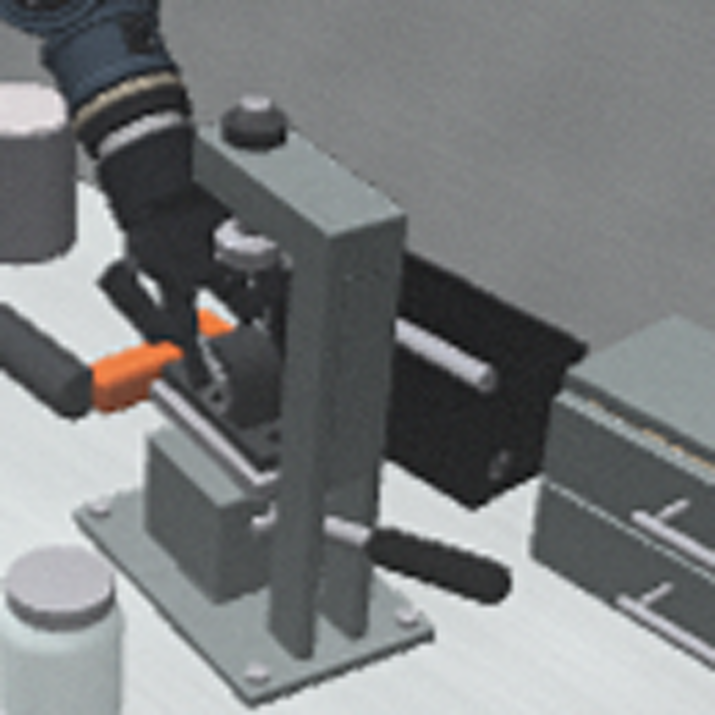

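View pics/t8.png

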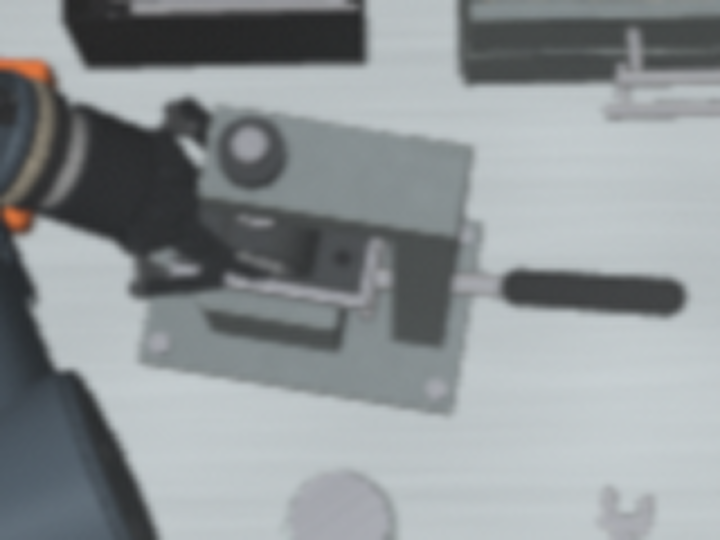

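Emit:
move_arm(
  deltas=[
    [[0,0,0,-0.05,0.13,0.15,255],[0,0,0,-0.05,0.13,0.15,255],[0,0,0,-0.05,0.05,0.22,255],[0,0,0,-0.05,-0.02,0.28,255],[0,0,0,-0.05,-0.06,0.31,255]],
  ],
)

```text
time: 8.4
tool_pos: [0.6609, 0.0629, 0.1683]
eef_rot: [2.264, -0.212, -0.098]
ft_force: [-2.3, 2.1, 12.2]
width: 0.0351
```

```bash
python3 look.py 9 | grep -v "z0.1[6-9]\|z0.2"
```

```text
t 8.4 q [ 0.3759  0.8808  0.5888  1.8421 -0.7028  2.3452] p [0.6609 0.0629 0.1683] f [-2.325   2.1117 12.161 ] w 0.0351
delta [ 0.    -0.001  0.001] [-0.05  0.    0.01] deg 0.1 mm 0.5
side 568
  z0.128-0.134 n24 lx [-0.0571 -0.0542  0.0197  0.0609  0.0642] ly [-0.025  -0.0237 -0.0214 -0.0192 -0.0086]
  z0.134-0.145 n94 lx [-0.0644 -0.0569  0.0279  0.0562  0.0661] ly [-0.0236 -0.0226 -0.0159  0.0056  0.0124]
  z0.145-0.160 n45 lx [-0.0078  0.0001  0.0279  0.0329  0.0342] ly [-0.0308 -0.029  -0.0174  0.0088  0.0108]
top 558
  z0.128-0.134 n32 lx [-0.0624 -0.0562  0.0381  0.0635  0.065 ] ly [-0.0222 -0.0214 -0.0063  0.0147  0.0169]
  z0.134-0.145 n149 lx [-0.0625 -0.048   0.0447  0.0631  0.0655] ly [-0.0229 -0.0211 -0.002   0.0144  0.0165]
  z0.145-0.160 n20 lx [-0.0084 -0.0028  0.0298  0.0325  0.0326] ly [-0.0309 -0.0299 -0.0185  0.0039  0.0134]
```

Emit:
move_arm(
  deltas=[
    [[0,0,0,0,0.05,-0.04,255],[0,0,0,0,0.05,-0.04,0],[0,0,0,0,0.05,-0.04,0],[0,0,0,0,0.05,-0.04,0],[0,0,0,0,0.05,-0.04,0],[0,0,0,0,0.05,-0.04,0]],
  ],
)

```text
time: 9.0
tool_pos: [0.6609, 0.0628, 0.1689]
eef_rot: [2.264, -0.213, -0.098]
ft_force: [-0.4, 0.5, -0.3]
width: 0.0854
```

```bash
python3 look.py 10 | grep -v "z0.2"
```

```text
t 9.0 q [ 0.3758  0.8805  0.5898  1.8433 -0.7028  2.3452] p [0.6609 0.0628 0.1689] f [-0.4488  0.4903 -0.2511] w 0.0854
delta [ 0.    -0.001  0.001] [-0.05 -0.05  0.04] deg 0.1 mm 0.9
side 472
  z0.128-0.134 n18 lx [-0.0399 -0.0374  0.0296  0.0666  0.0669] ly [-0.0223 -0.0221 -0.0203 -0.0162 -0.0143]
  z0.134-0.145 n89 lx [-0.0667 -0.0469  0.0299  0.0578  0.0678] ly [-0.0232 -0.0221 -0.0162  0.0051  0.0125]
  z0.145-0.160 n57 lx [-0.0318 -0.02    0.0256  0.0319  0.0337] ly [-0.0223 -0.0213 -0.0162  0.0082  0.0124]
  z0.160-0.175 n69 lx [-0.0314 -0.0253  0.0175  0.0305  0.0331] ly [-0.0448 -0.0221 -0.0156  0.0407  0.0443]
  z0.175-0.185 n78 lx [-0.0507 -0.0325  0.0103  0.0251  0.0293] ly [-0.0438 -0.0213 -0.0037  0.042   0.0444]
  z0.185-0.200 n71 lx [-0.0688 -0.0611 -0.0196  0.0142  0.0191] ly [-0.0449 -0.0408  0.0079  0.0438  0.0449]
top 542
  z0.128-0.134 n32 lx [-0.0499 -0.0476  0.0418  0.0632  0.0649] ly [-0.0216 -0.0214  0.0025  0.0161  0.017 ]
  z0.134-0.145 n202 lx [-0.0534 -0.0466  0.0352  0.0618  0.065 ] ly [-0.0223 -0.0206 -0.0061  0.0136  0.0167]
  z0.145-0.160 n30 lx [-0.0296 -0.0248  0.0078  0.0319  0.032 ] ly [-0.0201 -0.0198 -0.0186  0.0008  0.0045]
  z0.160-0.175 n65 lx [-0.0298 -0.0292  0.0118  0.0304  0.0312] ly [-0.0201 -0.0196 -0.0119  0.0062  0.0092]
  z0.175-0.185 n77 lx [-0.0256 -0.0207  0.0061  0.0234  0.0273] ly [-0.0441 -0.0183 -0.0097  0.0034  0.0055]
  z0.185-0.200 n57 lx [-0.0663 -0.0602 -0.0064  0.0148  0.0159] ly [-0.045  -0.0437 -0.014  -0.001   0.044 ]
```

View pics/s10.png

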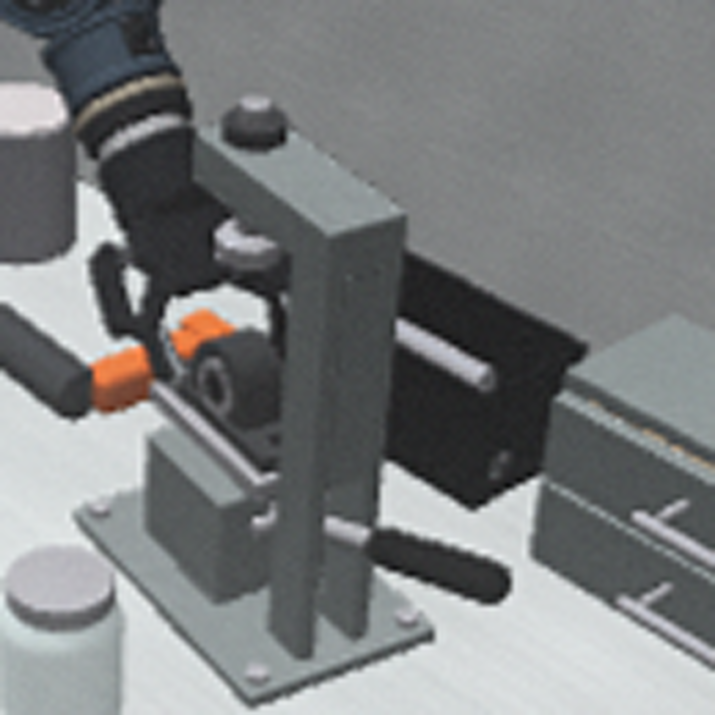

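View pics/t10.png

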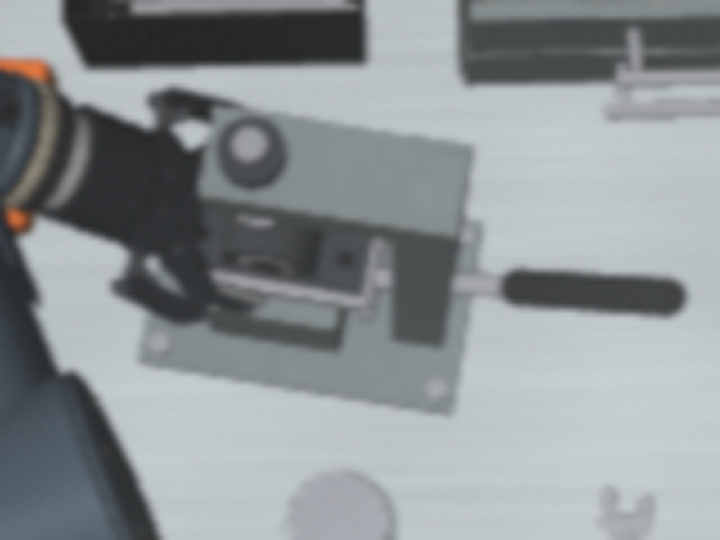

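Emit:
move_arm(
  deltas=[
    [[0,0,0,0,0,-1.0,0],[0,0,0,0,0,-2.5,0],[0,0,0,0,0,-4.5,0],[0,0,0,0,0,-6.5,0],[0,0,0,0,0,-8.5,0],[0,0,0,0,0,-10,0]],
  ],
)

```text
time: 9.6
tool_pos: [0.675, 0.139, 0.2345]
eef_rot: [2.264, -0.212, -0.097]
ft_force: [0.5, -0.9, -0.0]
width: 0.0853
```

```bash
python3 look.py 11 | grep -v "z0.2"; python3 - <<'E'
from m import *
# target: tool down over between, away from press toward robot; then handle
def down(p,xd):
    x=np.array([xd[0],xd[1],0.]);x/=np.linalg.norm(x);d=np.array([0,0,-1.]);return np.array(p),np.stack([x,np.cross(d,x),d],1)
delta(*down([.5,.1,.40],[.9823,-.1874]))
delta(*down([.5,.1,.40],[.1874,.9823]))
E
```

```text
t 9.6 q [ 0.4583  1.0008  1.0068  2.1945 -0.6572  2.4328] p [0.675  0.139  0.2345] f [ 0.4748 -0.8888 -0.0085] w 0.0853
delta [ 0.    -0.002  0.   ] [-0.04 -0.06 10.19] deg 0.1 mm 101.9
side 334
  z0.128-0.134 n22 lx [-0.0606 -0.051   0.0167  0.0629  0.0654] ly [-0.0242 -0.0242 -0.0204 -0.0179 -0.0156]
  z0.134-0.145 n95 lx [-0.0653 -0.0596  0.0284  0.0579  0.0657] ly [-0.025  -0.0229 -0.016   0.0063  0.0135]
  z0.145-0.160 n55 lx [-0.0306 -0.0253  0.022   0.0315  0.0348] ly [-0.0242 -0.0214 -0.0173  0.0095  0.0108]
  z0.160-0.175 n69 lx [-0.028  -0.0218  0.023   0.0316  0.0333] ly [-0.022  -0.0203 -0.0159  0.0081  0.013 ]
  z0.175-0.185 n58 lx [-0.0242 -0.0196  0.0134  0.0248  0.0291] ly [-0.0231 -0.0197 -0.0032  0.0155  0.0205]
  z0.185-0.200 n35 lx [-0.0111 -0.0098  0.0028  0.0159  0.0241] ly [-0.0194 -0.0175 -0.0039  0.0144  0.0165]
top 508
  z0.128-0.134 n61 lx [-0.0651 -0.0609  0.0034  0.062   0.0645] ly [-0.0215 -0.0212 -0.0116  0.0152  0.0207]
  z0.134-0.145 n240 lx [-0.0642 -0.0606  0.0083  0.0605  0.0647] ly [-0.0216 -0.0201 -0.0033  0.0157  0.0213]
  z0.145-0.160 n30 lx [-0.0296 -0.0249  0.0125  0.032   0.0321] ly [-0.0204 -0.0198 -0.0185  0.0054  0.0099]
  z0.160-0.175 n63 lx [-0.0307 -0.029   0.0058  0.03    0.0316] ly [-0.0198 -0.0194 -0.0145  0.0051  0.0084]
  z0.175-0.185 n88 lx [-0.0249 -0.0217  0.0074  0.024   0.0265] ly [-0.0182 -0.0174 -0.008   0.0027  0.0048]
  z0.185-0.200 n26 lx [-0.0098 -0.0083  0.0035  0.0119  0.0159] ly [-0.018  -0.0176 -0.0106  0.0012  0.0024]
delta [ 0.868 -0.003  0.002] [-16.48  17.32  -5.3 ] deg 49.8 mm 244.9
delta [ 0.681  0.675 -1.46 ] [-16.48  17.32  -5.3 ] deg 100.1 mm 244.9
```

View pics/s11.png

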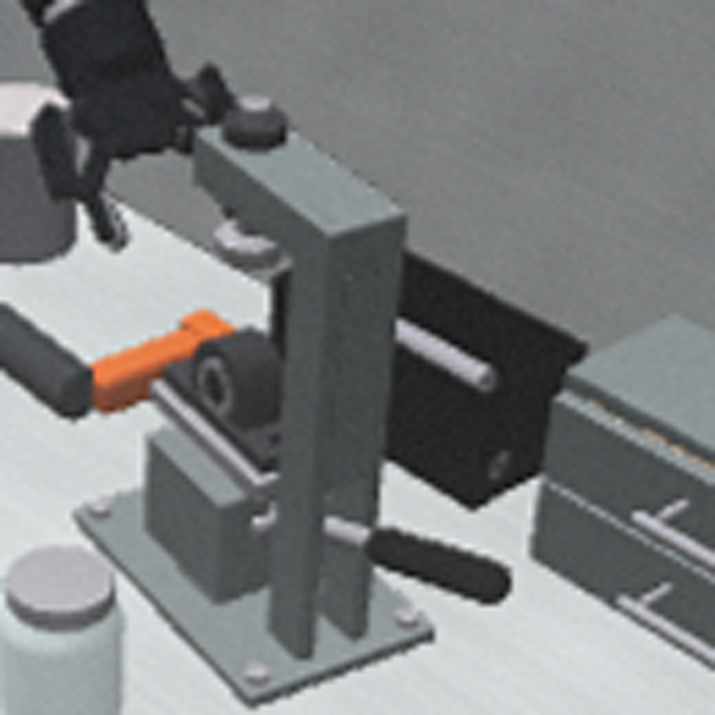

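View pics/t11.png

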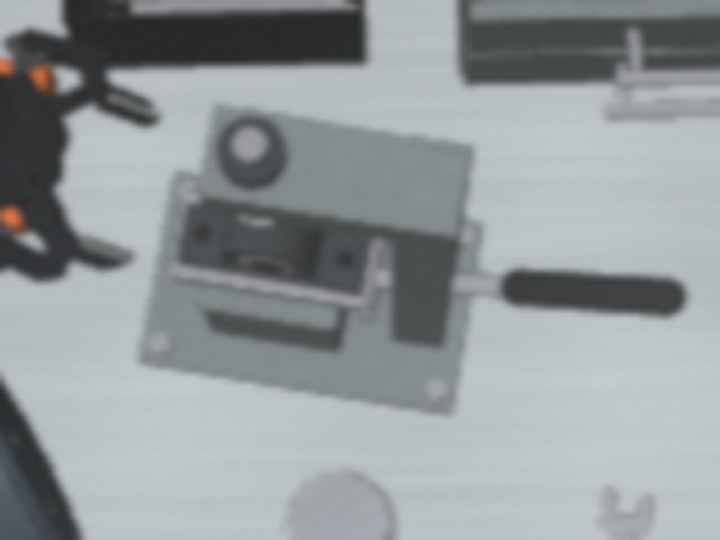

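```bash
cat >> m.py <<'E'
def down(p,xd=(.9823,-.1874)):
    x=np.array([xd[0],xd[1],0.]);x/=np.linalg.norm(x);d=np.array([0,0,-1.]);return np.array(p),np.stack([x,np.cross(d,x),d],1)
E
python3 - <<'E'
from m import *
delta(*down([.48,.15,.38]))
E
```

```text
delta [ 0.868 -0.003  0.002] [-19.37  12.86  -7.48] deg 49.8 mm 244.2
```

Emit:
move_arm(
  deltas=[
    [[0.03,0,0,-3.8,1.2,-1.5,255],[0.12,0,0,-7.6,3.6,-3.0,255],[0.24,-0.003,0.002,-11.4,6,-4.5,255],[0.36,-0.003,0.002,-15.2,9,-6,255],[0.48,-0.003,0.002,-19.4,12.9,-7.5,255],[0.6,-0.003,0.002,-19.4,12.9,-7.5,255],[0.74,-0.003,0.002,-19.4,12.9,-7.5,255],[0.868,-0.003,0.002,-19.4,12.9,-7.5,255]],
  ],
)

```text
time: 10.37
tool_pos: [0.4784, 0.1497, 0.3833]
eef_rot: [3.118, -0.291, 0.01]
ft_force: [-0.9, -0.2, -1.2]
width: -0.0
```

```bash
python3 - <<'E'
from m import *
st();H=PO+.247*PX;print(H)
delta(*down([.47,-.12,.36]));delta(*down([H[0],H[1],.235]))
E
```

```text
t 10.37 q [ 0.3101  0.1874  0.2491  1.6308 -0.0121  2.0672] p [0.4784 0.1497 0.3833] f [-0.8516 -0.1677 -1.1951] w -0.0
[ 0.6129 -0.1858]
delta [ 0.01  -0.007  0.002] [ 4.15 26.63  2.62] deg 0.7 mm 270.8
delta [ 0.01  -0.007  0.002] [19.32 30.33 15.27] deg 0.7 mm 390.7
```

Emit:
move_arm(
  deltas=[
    [[0.01,-0.007,0.002,0.6,4,0.4,255],[0.01,-0.007,0.002,1.2,8,0.8,255],[0.01,-0.007,0.002,1.8,12,1.2,255],[0.01,-0.007,0.002,2.4,16,1.6,255],[0.01,-0.007,0.002,3.1,20,2,255],[0.01,-0.007,0.002,3.8,24,2.4,255],[0.01,-0.007,0.002,5,27.5,3,255],[0.01,-0.007,0.002,8,29,5.5,255]],
  ],
)

```text
time: 11.03
tool_pos: [0.5012, -0.1549, 0.3346]
eef_rot: [3.125, -0.301, 0.009]
ft_force: [2.2, 0.4, 1.4]
width: -0.0
```

```bash
python3 - <<'E'
from m import *
st();H=PO+.247*PX
delta(*down([H[0],H[1],.225]))
E
```

```text
t 11.03 q [-0.299   0.2203  0.1687  1.5132 -0.0012  1.4636] p [ 0.5012 -0.1549  0.3346] f [2.1932 0.4185 1.3846] w -0.0
delta [ 0.002 -0.006 -0.003] [11.49  0.89 11.03] deg 0.4 mm 159.5
```

Emit:
move_arm(
  deltas=[
    [[0.002,-0.006,-0.003,3.5,0.3,2,255],[0.002,-0.006,-0.003,7,0.6,4.5,255],[0.002,-0.006,-0.003,10,0.9,7.5,255],[0.002,-0.006,-0.003,11.5,0.9,10,255],[0.002,-0.006,-0.003,11.5,0.9,11,255],[0.002,-0.006,-0.003,11.5,0.9,11,255]],
  ],
)

```text
time: 11.53
tool_pos: [0.6109, -0.1861, 0.2209]
eef_rot: [-3.126, 0.297, 0.011]
ft_force: [0.4, -0.2, 0.5]
width: 0.0
```

```bash
cat > look2.py <<'E'
from m import *
import sys
k=sys.argv[1]
st();H=PO+.247*PX;delta(*down([H[0],H[1],.0835]))
f=ctrl.grab_frame("side");save(f,"s%s.png"%k,(90,230,250,400),5)
g=ctrl.grab_frame("top");save(g,"t%s.png"%k,(90,210,190,350),4.5)
AY=np.array([-PX[1],PX[0]])
for n,f in(("side",f),("top",g)):
  W=cloud(f).reshape(-1,3);W=W[~np.isnan(W[:,0])]
  L=W[:,:2]-PO;lx=L@PX;ly=L@AY;z=W[:,2]
  q=(abs(lx)<.06)&(lx>.04)&(abs(ly)<.02)&(z>.12)&(z<.28);print(n,'base top z (lx 40-60)',np.percentile(z[q],[10,50,90]).round(4) if q.sum()>3 else None)
  q=(abs(lx)<.012)&(ly>-.022)&(ly<.015)&(z>.17)&(z<.3);print(n,'crown max z',np.percentile(z[q],[50,90,100]).round(4) if q.sum()>3 else None)
  q=(abs(lx)<.022)&(abs(ly)<.03)&(z>.235)&(z<.29)
  if q.sum()>3: print(n,'pad zone z',np.percentile(z[q],[0,5,50,95]).round(4),q.sum())
  q=(lx>.15)&(lx<.30)&(abs(ly)<.03)&(z>.03)&(z<.25)
  for a in(.18,.2,.27): 
    r=q&(abs(lx-a)<.006)
    if r.sum(): print('   lever top lx',a,np.percentile(z[r],[50,95]).round(3),end='')
  print()
E
python3 look2.py 14
```

```text
t 11.53 q [-0.2956  0.4521  0.2232  1.3488 -0.0002  1.4646] p [ 0.6109 -0.1861  0.2209] f [ 0.376  -0.2201  0.4541] w 0.0
delta [-0.001  0.007 -0.001] [ 0.28 -0.05 13.73] deg 0.4 mm 137.4
side base top z (lx 40-60) [0.1286 0.1375 0.1386]
side crown max z [0.1885 0.2693 0.2781]
side pad zone z [0.2502 0.2513 0.2635 0.2732] 80
   lever top lx 0.18 [0.14  0.144]   lever top lx 0.2 [0.145 0.152]   lever top lx 0.27 [0.172 0.178]
top base top z (lx 40-60) [0.1335 0.1369 0.1393]
top crown max z [0.1856 0.2593 0.2667]
top pad zone z [0.2526 0.2536 0.2593 0.2642] 15
   lever top lx 0.18 [0.141 0.147]   lever top lx 0.2 [0.149 0.155]
```

View pics/s14.png

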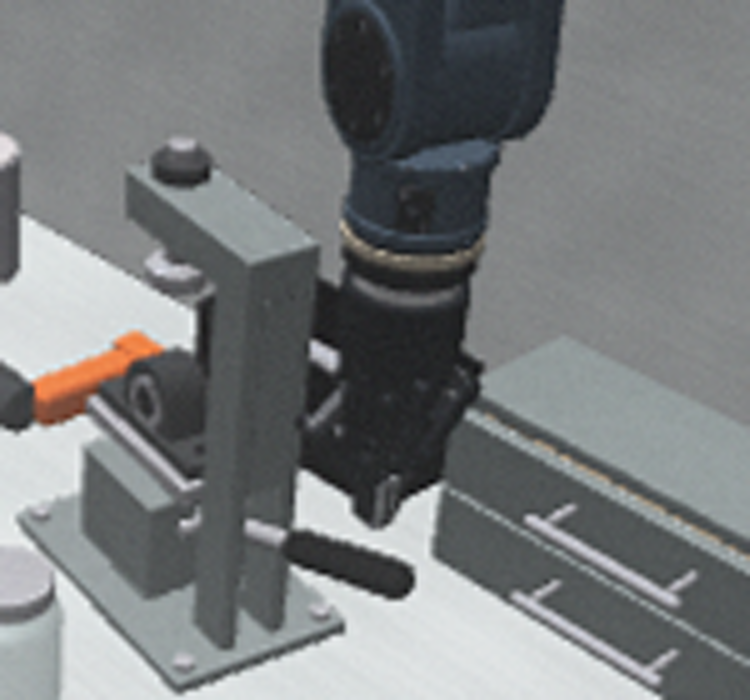

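View pics/t14.png

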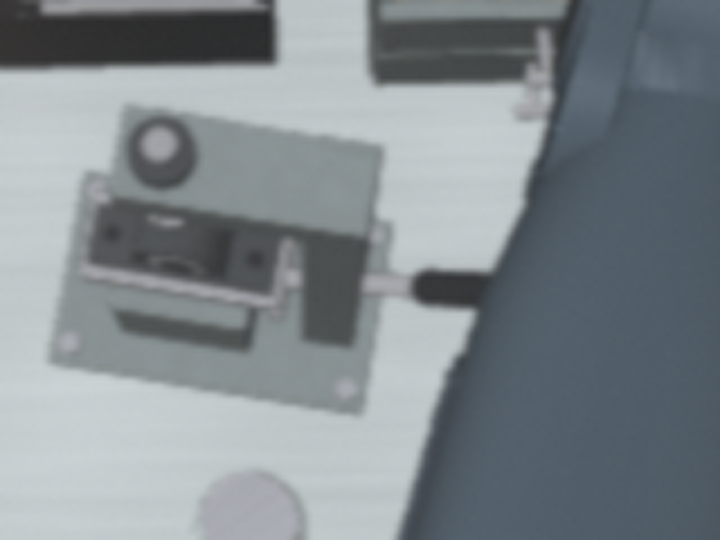

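Emit:
move_arm(
  deltas=[
    [[0,0.006,0,0.15,0,1.5,255],[0,0.006,0,0.15,0,3.2,255],[0,0.006,0,0.15,0,5.2,255],[0,0.006,0,0.15,0,7.3,255],[0,0.006,0,0.15,0,9.4,255],[0,0.006,0,0.15,0,11.3,255],[0,0.006,0,0.15,0,12.7,255],[0,0.006,0,0.15,0,13.4,255]],
  ],
)

```text
time: 12.3
tool_pos: [0.614, -0.1883, 0.0952]
eef_rot: [3.123, -0.298, 0.018]
ft_force: [-4.6, -4.8, 19.5]
width: -0.0001
```

```bash
python3 look2.py 15
```

```text
t 12.3 q [-0.2966  0.5127 -0.0071  1.0388 -0.0021  1.4645] p [ 0.614  -0.1883  0.0952] f [-4.633  -4.8142 19.5185] w -0.0001
delta [ 0.003 -0.012 -0.002] [-0.17 -0.22  1.17] deg 0.7 mm 12.0
side base top z (lx 40-60) [0.1478 0.1507 0.1524]
side crown max z [0.2006 0.2675 0.2782]
side pad zone z [0.2498 0.2513 0.2632 0.2716] 80
   lever top lx 0.18 [0.078 0.083]   lever top lx 0.2 [0.077 0.083]   lever top lx 0.27 [0.179 0.248]
top base top z (lx 40-60) [0.1473 0.1505 0.1534]
top crown max z [0.1987 0.2572 0.2655]
top pad zone z [0.2508 0.2533 0.2573 0.2648] 15
   lever top lx 0.18 [0.08  0.086]   lever top lx 0.2 [0.076 0.082]
```

View pics/s15.png

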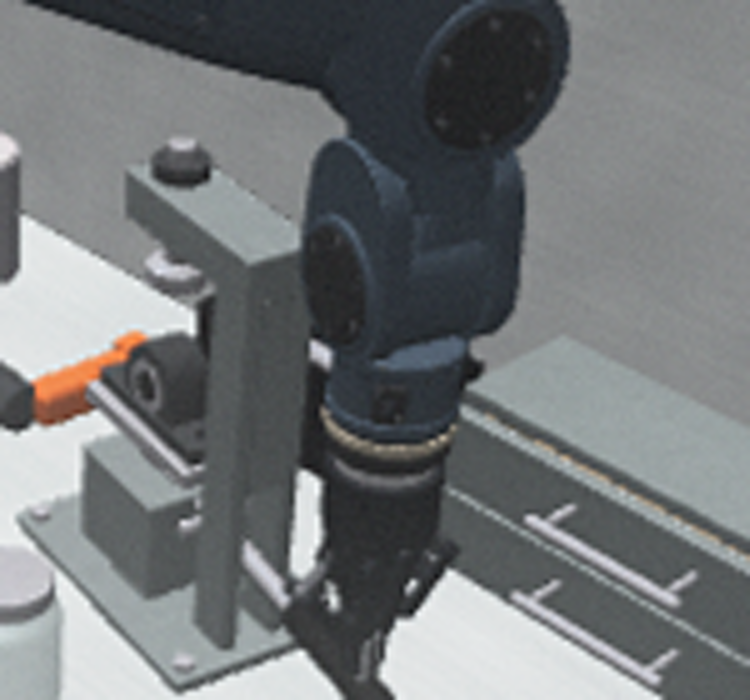

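Emit:
move_arm(
  deltas=[
    [[0,-0.01,0,-0.15,-0.1,0.6,255],[0,-0.01,0,-0.15,-0.1,1.1,255],[0,-0.01,0,-0.15,-0.1,1.1,255]],
  ],
)

```text
time: 12.65
tool_pos: [0.6142, -0.188, 0.0896]
eef_rot: [3.122, -0.298, 0.014]
ft_force: [-4.6, -0.2, 19.5]
width: -0.0003
```

```bash
python3 look2.py 16
```

```text
t 12.65 q [-0.2953  0.5188 -0.0119  1.0304 -0.0038  1.4661] p [ 0.6142 -0.188   0.0896] f [-4.5624 -0.2118 19.4516] w -0.0003
delta [ 0.005 -0.009 -0.002] [-0.17 -0.19  0.61] deg 0.6 mm 6.6
side base top z (lx 40-60) [0.1504 0.1522 0.1539]
side crown max z [0.2027 0.2682 0.2795]
side pad zone z [0.2474 0.2509 0.2638 0.2725] 82
   lever top lx 0.18 [0.074 0.079]   lever top lx 0.2 [0.071 0.076]   lever top lx 0.27 [0.212 0.247]
top base top z (lx 40-60) [0.1496 0.1518 0.1544]
top crown max z [0.2002 0.2576 0.2654]
top pad zone z [0.2515 0.2519 0.258  0.2634] 15
   lever top lx 0.18 [0.077 0.082]   lever top lx 0.2 [0.072 0.077]
```

Emit:
move_arm(
  deltas=[
    [[0,-0.009,0,-0.15,-0.2,-3,255],[0,-0.009,0,-0.15,-0.2,-7,255],[0,-0.009,0,-0.15,-0.2,-11,255],[0,-0.009,0,-0.15,-0.2,-13.2,255],[0,-0.009,0,-0.15,-0.2,-13.2,255],[0,-0.009,0,-0.15,-0.2,-13.2,255],[0,-0.009,0,-0.15,-0.2,-13.2,255],[0,-0.009,0,-0.15,-0.2,-13.2,255]],
  ],
)

```text
time: 13.42
tool_pos: [0.6112, -0.1847, 0.2217]
eef_rot: [3.123, -0.298, -0.001]
ft_force: [1.2, 0.2, -0.3]
width: -0.0001
```

Emit:
move_arm(
  deltas=[
    [[0,0,0,0,0,0,255],[0,0,0,0,0,0,255],[0,0,0,0,0,0,255],[0,0,0,0,0,0,255],[0,0,0,0,0,0,255],[0,0,0,0,0,0,255],[0,0,0,0,0,0,255],[0,0,0,0,0,0,255]],
  ],
)

```text
time: 14.08
tool_pos: [0.6112, -0.1847, 0.2216]
eef_rot: [3.122, -0.298, -0.001]
ft_force: [0.0, 0.0, -0.5]
width: 0.0002
```

```bash
python3 look2.py 17
```

```text
t 14.08 q [-0.2913  0.4463  0.2157  1.3402 -0.005   1.4701] p [ 0.6112 -0.1847  0.2216] f [ 0.0216  0.0393 -0.5118] w 0.0002
delta [ 0.005  0.    -0.002] [ 0.2   0.01 13.81] deg 0.3 mm 138.2
side base top z (lx 40-60) [0.1484 0.1523 0.1554]
side crown max z [0.2022 0.2677 0.2818]
side pad zone z [0.2487 0.2505 0.263  0.2715] 79
   lever top lx 0.18 [0.14  0.145]   lever top lx 0.2 [0.147 0.153]   lever top lx 0.27 [0.172 0.179]
top base top z (lx 40-60) [0.1486 0.1516 0.1536]
top crown max z [0.2002 0.2573 0.2649]
top pad zone z [0.2543 0.2554 0.2576 0.2645] 15
   lever top lx 0.18 [0.14  0.146]   lever top lx 0.2 [0.148 0.155]
```

View pics/s17.png

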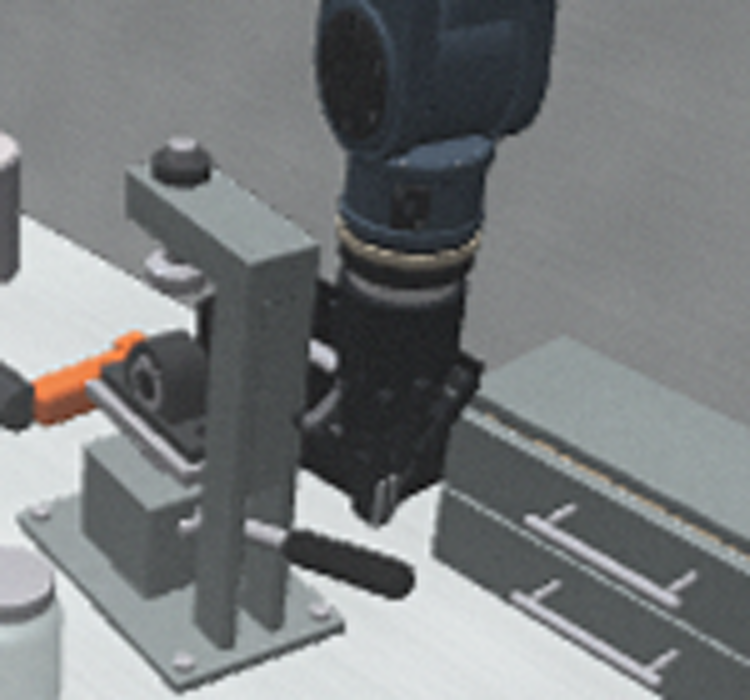

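Emit:
move_arm(
  deltas=[
    [[0,0,0,0.1,0,2,255],[0,0,0,0.1,0,4,255],[0,0,0,0.1,0,6,255],[0,0,0,0.1,0,8.2,255],[0,0,0,0.1,0,10.4,255],[0,0,0,0.1,0,12.5,255],[0,0,0,0.1,0,14.0,255],[0,0,0,0.1,0,14.4,255]],
  ],
)

```text
time: 14.85
tool_pos: [0.6138, -0.1861, 0.0795]
eef_rot: [3.122, -0.299, 0.007]
ft_force: [-8.6, 3.2, 44.3]
width: -0.0004
```

Emit:
move_arm(
  deltas=[
    [[0,0,0,0,0,0.6,255],[0,0,0,0,0,0.9,255],[0,0,0,0,0,0.9,255]],
  ],
)

```text
time: 15.1
tool_pos: [0.6142, -0.186, 0.0781]
eef_rot: [3.121, -0.298, 0.015]
ft_force: [-23.0, 7.0, 65.3]
width: -0.0003
```

```bash
python3 look2.py 18
```

```text
t 15.1 q [-0.2923  0.5265 -0.0306  1.0029 -0.0039  1.469 ] p [ 0.6142 -0.186   0.0781] f [-22.9952   7.017   65.3186] w -0.0003
delta [ 0.005 -0.01  -0.002] [-0.12  0.01 -0.54] deg 0.7 mm 5.5
side base top z (lx 40-60) [0.1659 0.1729 0.1749]
side crown max z [0.2223 0.2673 0.2793]
side pad zone z [0.2491 0.2522 0.2633 0.2726] 79
   lever top lx 0.18 [0.063 0.07 ]   lever top lx 0.2 [0.062 0.068]   lever top lx 0.27 [0.214 0.245]
top base top z (lx 40-60) [0.1689 0.1719 0.1747]
top crown max z [0.2173 0.2579 0.2647]
top pad zone z [0.2513 0.2525 0.2586 0.2633] 15
   lever top lx 0.18 [0.069 0.075]   lever top lx 0.2 [0.066 0.071]
```

Emit:
move_arm(
  deltas=[
    [[0,0,0,-0.1,0,-2,255],[0,-0.005,0,-0.1,0,-6,255],[0,-0.01,0,-0.1,0,-10,255],[0,-0.01,0,-0.1,0,-14.2,255],[0,-0.01,0,-0.1,0,-14.2,255],[0,-0.01,0,-0.1,0,-14.2,255],[0,-0.01,0,-0.1,0,-14.2,255],[0,-0.01,0,-0.1,0,-14.2,255]],
  ],
)

```text
time: 15.87
tool_pos: [0.6112, -0.1847, 0.2187]
eef_rot: [3.123, -0.298, -0.004]
ft_force: [0.5, -0.2, 0.7]
width: -0.0003
```

Emit:
move_arm(
  deltas=[
    [[0,0,0,0,0,0,255],[0,0,0,0,0,0,255],[0,0,0,0,0,0,255],[0,0,0,0,0,0,255],[0,0,0,0,0,0,255],[0,0,0,0,0,0,255],[0,0,0,0,0,0,255],[0,0,0,0,0,0,255]],
  ],
)

```text
time: 16.53
tool_pos: [0.6112, -0.1847, 0.2188]
eef_rot: [3.123, -0.298, -0.003]
ft_force: [-0.2, 0.1, -0.2]
width: -0.0001
```

```bash
python3 look2.py 19
```

```text
t 16.53 q [-0.2912  0.4481  0.2114  1.3353 -0.0049  1.4702] p [ 0.6112 -0.1847  0.2188] f [-0.2302  0.0917 -0.2258] w -0.0001
delta [ 0.005  0.002 -0.002] [ 0.21  0.02 13.53] deg 0.3 mm 135.3
side base top z (lx 40-60) [0.1711 0.1736 0.1763]
side crown max z [0.2214 0.2672 0.2812]
side pad zone z [0.2495 0.2515 0.2629 0.2733] 79
   lever top lx 0.18 [0.14  0.144]   lever top lx 0.2 [0.146 0.154]   lever top lx 0.27 [0.173 0.179]
top base top z (lx 40-60) [0.1699 0.1731 0.1752]
top crown max z [0.2176 0.26   0.2668]
top pad zone z [0.2518 0.2531 0.2612 0.2653] 15
   lever top lx 0.18 [0.142 0.148]   lever top lx 0.2 [0.147 0.153]
```

View pics/s19.png

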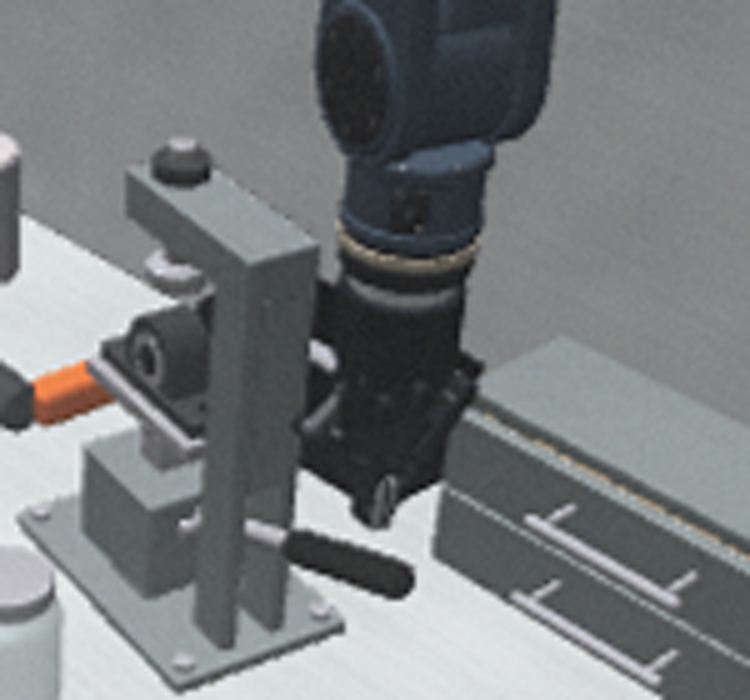

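Emit:
move_arm(
  deltas=[
    [[0,0,0,0.1,0,2,255],[0,0,0,0.1,0,4,255],[0,0,0,0.1,0,6,255],[0,0,0,0.1,0,8.2,255],[0,0,0,0.1,0,10.4,255],[0,0,0,0.1,0,12.5,255],[0,0,0,0.1,0,13.7,255],[0,0,0,0.1,0,13.7,255]],
  ],
)

```text
time: 17.3
tool_pos: [0.6131, -0.1861, 0.0824]
eef_rot: [3.122, -0.299, 0.002]
ft_force: [-2.0, -2.8, 21.1]
width: 0.0002
```

Emit:
move_arm(
  deltas=[
    [[0,0,0,0,0,0.2,255],[0,0,0,0,0,0.2,255]],
  ],
)

```text
time: 17.47
tool_pos: [0.6133, -0.1864, 0.0823]
eef_rot: [3.121, -0.299, 0.005]
ft_force: [-6.0, -0.2, 15.5]
width: -0.0002
```

```bash
python3 look2.py 20
```

```text
t 17.47 q [-0.2926  0.5263 -0.019   1.0213 -0.0054  1.4692] p [ 0.6133 -0.1864  0.0823] f [-6.0273 -0.2371 15.5066] w -0.0002
delta [ 0.006 -0.004 -0.003] [-0.05 -0.05 -0.12] deg 0.4 mm 1.4
side base top z (lx 40-60) [0.1877 0.1929 0.1944]
side crown max z [0.2387 0.2687 0.279 ]
side pad zone z [0.2351 0.2363 0.2558 0.2708] 127
   lever top lx 0.18 [0.067 0.073]   lever top lx 0.2 [0.064 0.072]   lever top lx 0.27 [0.214 0.241]
top base top z (lx 40-60) [0.19   0.192  0.1943]
top crown max z [0.2218 0.2575 0.2666]
top pad zone z [0.236  0.2366 0.2413 0.2656] 36
   lever top lx 0.18 [0.071 0.077]   lever top lx 0.2 [0.068 0.072]
```

Emit:
move_arm(
  deltas=[
    [[0,0,0,-0.1,0,-2,255],[0,-0.004,0,-0.1,0,-6,255],[0,-0.004,0,-0.1,0,-10,255],[0,-0.004,0,-0.1,0,-13.7,255],[0,-0.004,0,-0.1,0,-13.7,255],[0,-0.004,0,-0.1,0,-13.7,255],[0,-0.004,0,-0.1,0,-13.7,255],[0,-0.004,0,-0.1,0,-13.7,255]],
  ],
)

```text
time: 18.23
tool_pos: [0.6114, -0.1852, 0.2181]
eef_rot: [3.122, -0.299, -0.005]
ft_force: [-0.1, 0.8, -0.6]
width: -0.0001
```

Emit:
move_arm(
  deltas=[
    [[0,0,0,0,0,0,255],[0,0,0,0,0,0,255],[0,0,0,0,0,0,255],[0,0,0,0,0,0,255],[0,0,0,0,0,0,255],[0,0,0,0,0,0,255],[0,0,0,0,0,0,255],[0,0,0,0,0,0,255]],
  ],
)

```text
time: 18.9
tool_pos: [0.6114, -0.1852, 0.2181]
eef_rot: [3.122, -0.299, -0.005]
ft_force: [0.1, -0.5, -0.0]
width: 0.0002
```

```bash
python3 look2.py 21
```

```text
t 18.9 q [-0.2914  0.4494  0.2117  1.335  -0.0059  1.4704] p [ 0.6114 -0.1852  0.2181] f [ 0.1343 -0.4511 -0.0473] w 0.0002
delta [ 0.006  0.002 -0.003] [ 0.19 -0.04 13.46] deg 0.4 mm 134.6
side base top z (lx 40-60) [0.1884 0.1927 0.1936]
side crown max z [0.2396 0.2669 0.2788]
side pad zone z [0.2354 0.2363 0.2556 0.2692] 126
   lever top lx 0.18 [0.138 0.145]   lever top lx 0.2 [0.146 0.153]   lever top lx 0.27 [0.172 0.178]
top base top z (lx 40-60) [0.189  0.1924 0.1949]
top crown max z [0.2202 0.2579 0.2647]
top pad zone z [0.2351 0.2356 0.2397 0.2606] 40
   lever top lx 0.18 [0.142 0.147]   lever top lx 0.2 [0.149 0.153]
```

View pics/s21.png

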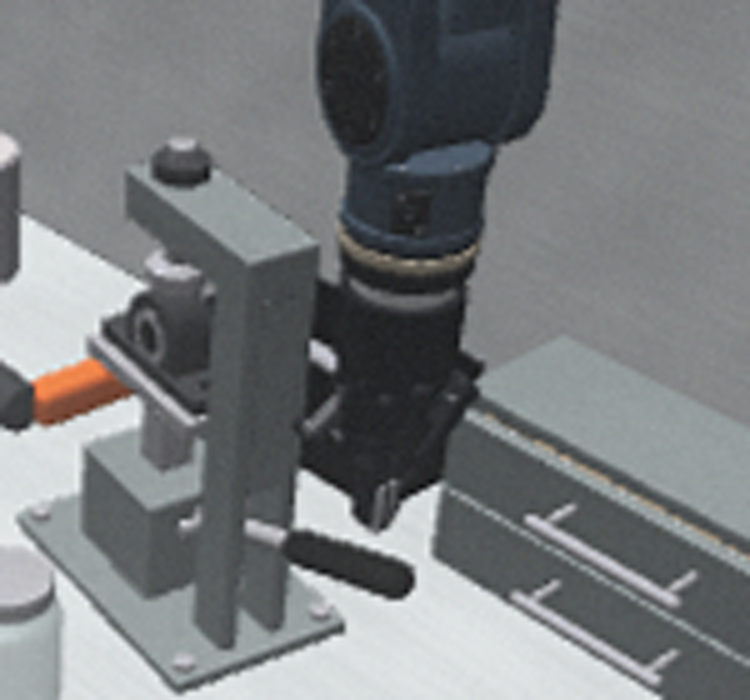

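Emit:
move_arm(
  deltas=[
    [[0,0,0,0.1,0,2,255],[0,0,0,0.1,0,4,255],[0,0,0,0.1,0,6,255],[0,0,0,0.1,0,8.2,255],[0,0,0,0.1,0,10.4,255],[0,0,0,0.1,0,12.5,255],[0,0,0,0.1,0,13.7,255],[0,0,0,0.1,0,13.8,255]],
  ],
)

```text
time: 19.67
tool_pos: [0.6132, -0.1865, 0.0812]
eef_rot: [3.121, -0.299, 0.001]
ft_force: [-3.8, 0.7, 22.9]
width: 0.0002
```

Emit:
move_arm(
  deltas=[
    [[0,0,0,0,0,0.2,255],[0,0,0,0,0,0.2,255]],
  ],
)

```text
time: 19.83
tool_pos: [0.6134, -0.1866, 0.0816]
eef_rot: [3.121, -0.299, 0.005]
ft_force: [-7.7, 2.2, 21.7]
width: -0.0
```

```bash
python3 look2.py 22
```

```text
t 19.83 q [-0.2928  0.5272 -0.0193  1.0202 -0.0057  1.4692] p [ 0.6134 -0.1866  0.0816] f [-7.749   2.21   21.6978] w -0.0
delta [ 0.006 -0.003 -0.003] [-0.07 -0.07 -0.19] deg 0.4 mm 2.1
side base top z (lx 40-60) [0.2034 0.2082 0.2103]
side crown max z [0.2498 0.2749 0.2802]
side pad zone z [0.2351 0.2386 0.258  0.2759] 128
   lever top lx 0.18 [0.067 0.071]   lever top lx 0.2 [0.063 0.07 ]   lever top lx 0.27 [0.217 0.242]
top base top z (lx 40-60) [0.206  0.2078 0.2105]
top crown max z [0.2305 0.2629 0.2702]
top pad zone z [0.2354 0.2365 0.2488 0.2666] 52
   lever top lx 0.18 [0.071 0.074]   lever top lx 0.2 [0.068 0.071]
```

View pics/s22.png

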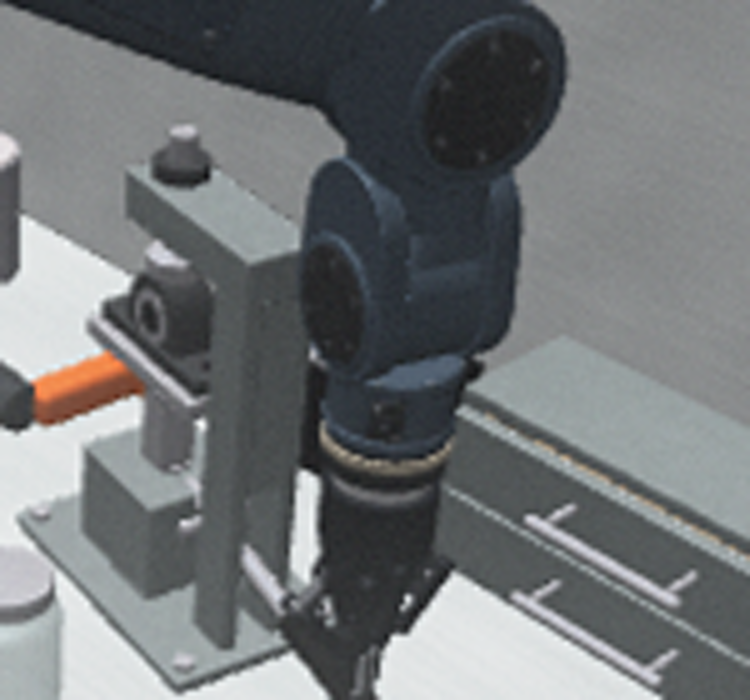

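Emit:
move_arm(
  deltas=[
    [[0,0,0,-0.1,0,-2,255],[0,-0.004,0,-0.1,0,-6,255],[0,-0.004,0,-0.1,0,-10,255],[0,-0.004,0,-0.1,0,-13.7,255],[0,-0.004,0,-0.1,0,-13.7,255],[0,-0.004,0,-0.1,0,-13.7,255],[0,-0.004,0,-0.1,0,-13.7,255],[0,-0.004,0,-0.1,0,-13.7,255]],
  ],
)

```text
time: 20.6
tool_pos: [0.6115, -0.1854, 0.2175]
eef_rot: [3.122, -0.299, -0.005]
ft_force: [-0.7, 0.1, 0.3]
width: -0.0004
```

Emit:
move_arm(
  deltas=[
    [[0,0,0,0,0,0,255],[0,0,0,0,0,0,255],[0,0,0,0,0,0,255],[0,0,0,0,0,0,255],[0,0,0,0,0,0,255],[0,0,0,0,0,0,255],[0,0,0,0,0,0,255],[0,0,0,0,0,0,255]],
  ],
)

```text
time: 21.27
tool_pos: [0.6115, -0.1854, 0.2175]
eef_rot: [3.122, -0.299, -0.005]
ft_force: [0.5, -0.3, 0.8]
width: -0.0001
```

```bash
python3 look2.py 23
```

```text
t 21.27 q [-0.2916  0.4499  0.2111  1.3339 -0.0062  1.4705] p [ 0.6115 -0.1854  0.2175] f [ 0.5032 -0.2626  0.8427] w -0.0001
delta [ 0.006  0.002 -0.003] [ 0.18 -0.06 13.4 ] deg 0.4 mm 134.0
side base top z (lx 40-60) [0.2054 0.208  0.2104]
side crown max z [0.249  0.2746 0.2789]
side pad zone z [0.2362 0.2388 0.257  0.2752] 132
   lever top lx 0.18 [0.137 0.144]   lever top lx 0.2 [0.145 0.154]   lever top lx 0.27 [0.171 0.176]
top base top z (lx 40-60) [0.2048 0.2074 0.2098]
top crown max z [0.2298 0.2575 0.2696]
top pad zone z [0.2355 0.2368 0.2482 0.2653] 51
   lever top lx 0.18 [0.142 0.148]   lever top lx 0.2 [0.149 0.154]
```

View pics/s23.png

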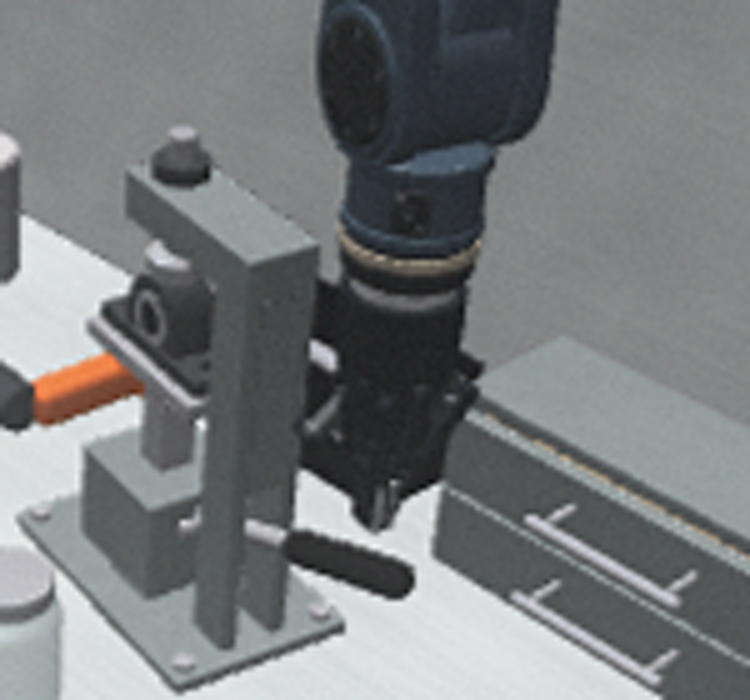

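Emit:
move_arm(
  deltas=[
    [[0,0,0,0.1,0,2,255],[0,0,0,0.1,0,4,255],[0,0,0,0.1,0,6,255],[0,0,0,0.1,0,8.2,255],[0,0,0,0.1,0,10.4,255],[0,0,0,0.1,0,12.5,255],[0,0,0,0.1,0,13.6,255],[0,0,0,0.1,0,13.7,255]],
  ],
)

```text
time: 22.03
tool_pos: [0.6137, -0.1868, 0.082]
eef_rot: [3.121, -0.3, 0.003]
ft_force: [-2.9, 0.2, 24.8]
width: -0.0004
```

Emit:
move_arm(
  deltas=[
    [[0,0,0,0,0,0.2,255],[0,0,0,0,0,0.2,255]],
  ],
)

```text
time: 22.2
tool_pos: [0.6139, -0.187, 0.0826]
eef_rot: [3.12, -0.3, 0.006]
ft_force: [-8.9, 1.4, 22.6]
width: 0.0
```

Emit:
move_arm(
  deltas=[
    [[0,0,0,-0.1,0,-2,255],[0,-0.004,0,-0.1,0,-6,255],[0,-0.004,0,-0.1,0,-10,255],[0,-0.004,0,-0.1,0,-14,255],[0,-0.004,0,-0.1,0,-17,255],[0,-0.004,0,-0.1,0,-19,255],[0,-0.004,0,-0.1,0,-19,255],[0,-0.004,0,-0.1,0,-19,255]],
  ],
)

```text
time: 22.87
tool_pos: [0.6129, -0.1856, 0.2737]
eef_rot: [3.12, -0.3, 0.004]
ft_force: [-0.4, 0.2, -1.3]
width: 0.0
```

Emit:
move_arm(
  deltas=[
    [[0,0,0,0,0,0,255],[0,0,0,0,0,0,255],[0,0,0,0,0,0,255],[0,0,0,0,0,0,255],[0,0,0,0,0,0,255],[0,0,0,0,0,0,255],[0,0,0,0,0,0,255],[0,0,0,0,0,0,255]],
  ],
)

```text
time: 23.53
tool_pos: [0.6128, -0.1856, 0.2736]
eef_rot: [3.12, -0.3, 0.004]
ft_force: [0.1, 0.4, -0.1]
width: 0.0
```

```bash
python3 look2.py 24; python3 - <<'E'
from m import *
f=ctrl.grab_frame("side");save(f,"full.png",scale=1.5)
E
```

```text
t 23.53 q [-0.2912  0.4369  0.3322  1.4626 -0.0064  1.4711] p [ 0.6128 -0.1856  0.2736] f [ 0.0681  0.3997 -0.0938] w 0.0
delta [ 0.007 -0.003 -0.003] [-0.04 -0.1  19.01] deg 0.5 mm 190.1
side base top z (lx 40-60) [0.2214 0.2255 0.2276]
side crown max z [0.2563 0.2822 0.2908]
side pad zone z [0.2353 0.2398 0.2649 0.2848] 105
   lever top lx 0.18 [0.141 0.146]   lever top lx 0.2 [0.146 0.154]   lever top lx 0.27 [0.171 0.177]
top base top z (lx 40-60) [0.2227 0.2251 0.2273]
top crown max z [0.2387 0.2629 0.2706]
top pad zone z [0.2354 0.2384 0.2527 0.2661] 49
   lever top lx 0.18 [0.142 0.145]   lever top lx 0.2 [0.149 0.155]
```

View pics/s24.png

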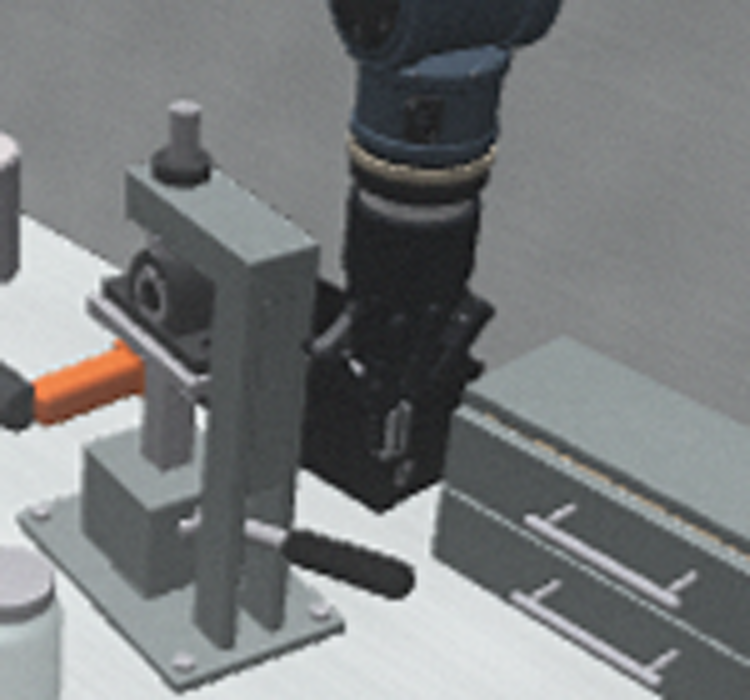

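View pics/full.png

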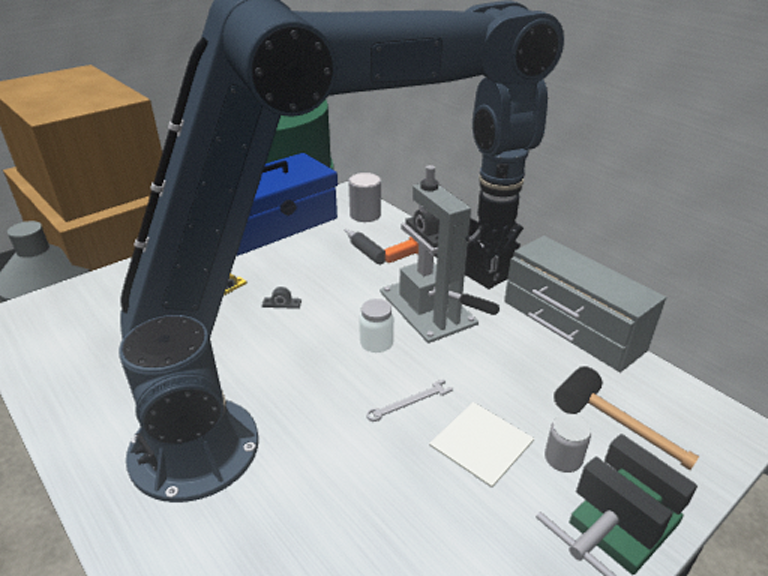

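View pics/t24.png

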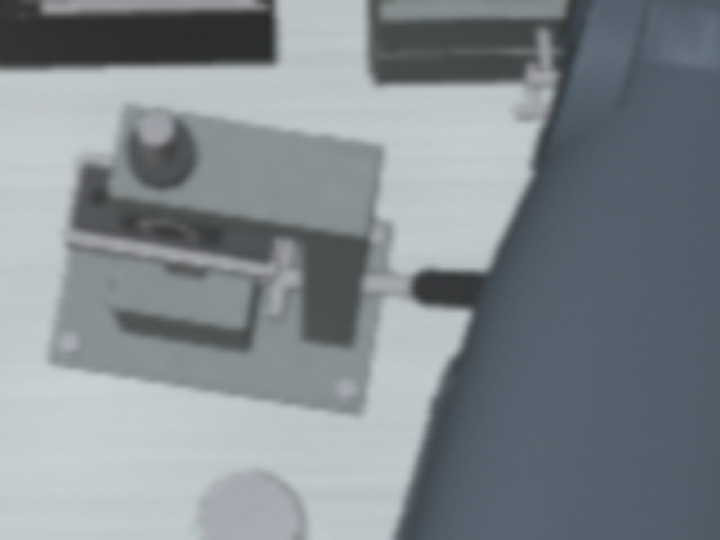

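```bash
python3 -c "
from station import ctrl
print(ctrl.job_done())"
```

```text
the job is handed in; nothing more can be done
None
```

The job is done and handed in at about 23.5 s on the robot's clock. The larger dark bearing block is upright on the platen under the pad, with its long base running from mouth to column.

- **Placing:** the block is centred lengthwise to within about 1 mm. Sideways it sits about 1.5 mm towards the robot, and the two cameras differed by 1–2 mm there.
- **Pumping:** I pumped five full strokes, checking between strokes that the lever was back up. The first went to about 0.56 rad and gained 15 mm. After the fourth the pad was only about 9 mm up, so I added a fifth.
- **Last check:** the base top measured about 0.225 m, which puts the crown at about 0.275 m and the pad pushed up roughly 26 mm. The lever is at rest up, and the closed gripper hangs well clear above it with a force reading near zero.
- **Other objects:** in the last picture the other things on the counter look to be where they were, though the yellow block is partly hidden by the arm. I compared this by eye and did not measure it.
- **One rough spot:** at the bottom of the second stroke the fingertips pressed the lever against its stop with up to 65–70 N at the wrist, under the 120 N wrist limit. I made the later strokes shallower, at about 25 N or less. The contact was at the fingertips rather than the gripper's body, so I don't expect it to count against the 40 N limit.

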